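Pack the retained grain samples into their case

TASK

Pack the sealed sample tins for dispatch: first lay the scoop that was left on the case's lid in the steel tray, then swing the lid open until it stays back by itself, and lay the brush left inside the case in the tray too. Then stand every tin upright on the floor of the case's compartments and, last, press the lid shut until it snaps fully home. Leave the bottle and the pan where they are.

Things in the scene. Friction and masses are not known exactly. Their poses are not given: they have to be found in the camera images.
- case: blue hard-plastic sample case, fixed, 190 x 295 mm outside, open body 70 mm high, walls 5 mm. Origin: centre of its underside; x from its front (robot side, where the lid's yellow bar is) to its hinge side, y along the hinge, z up. Two steel roller catches on the inner front wall at y = +-47.5 mm, each 14 mm wide, reach in to x = -69 mm, 50 to 73 mm above the bench
- case_floor (a point): centre of the case's inner floor, 5 mm above the bench. Grey dividers 4 mm thick: two along the case's y = +-47.5 mm, tops 30 mm above the bench, and one along x = 0, top 23 mm above the bench, making two rows of three compartments about 88 x 92 mm, with centres at x = +-46 mm and y = -95, 0, 95 mm
- lid (a joint): angle of the case's lid (rad): 0 fully shut, growing as its front rises, stop at 1.65. Catches hold it shut: about 12 N upward at the bar frees it. Opened beyond about 1.4 rad it leans back on its stop by itself; below that it falls, slowed by its hinge, and rests on the catches at about 0.06 rad (front edge 11 mm up), not yet shut
- lid_hinge (a point): point on the lid's hinge axis (which lies along the case's y), middle of its length: case frame x = 103 mm, z = 70 mm, 8 mm behind the rear wall. The lid is a shell 190 x 295 mm, 25 mm deep
- lid_bar (a point): centre of the lid's handle, a round yellow bar 12 mm thick, 110 mm long along the case's y, on two end legs, 36 mm out from the lid's front edge (30 mm clear for a finger behind it; clear above and below). It turns with the lid: 234 mm out from the hinge axis and, when shut, 12 mm above it, 82 mm above the bench
- lid_front (a point): point on the lid's flat top, 20 mm in from its front edge, mid-width, 95 mm above the bench when shut: the place to press. About 11 N downward here snaps the lid from the catches (0.06 rad) home to 0
- scoop: aluminium sample scoop lying on the lid, 0.11 kg, x along it: open trough 85 x 56 x 28 mm from x = 0 to 85 mm, straight handle 16 mm wide and high from x = 0 to -85 mm, its underside 10 mm above the scoop's. Origin: underside, at the trough's back plate; balance point about x = 16 mm
- scoop_front (a point): front lip of the scoop (underside, x = 85 mm)
- scoop_end (a point): end of the scoop's handle (x = -85 mm, 18 mm above the underside)
- brush: bench brush left lying in the case across the tops of the dividers, under the lid, 0.07 kg, x along it: wooden handle 18 x 18 mm from x = -88 to 28 mm, then steel ferrule 42 mm wide to 58 mm, dark bristle head 38 mm wide to 98 mm. Origin: underside, on its middle line; balance point about x = 18 mm. Its underside starts 30 mm above the bench
- brush_front (a point): tip of the bristles (x = 98 mm, 9 mm above the underside)
- brush_end (a point): end of the brush's handle (x = -88 mm, 9 mm above the underside)
- tray: shallow dark steel tray fixed to the bench, 250 (x) x 180 (y) mm, 26 mm high, walls and floor 4 mm; empty. Origin: centre of its underside
- tin0: closed round aluminium sample tin, 42 mm diameter, 38 mm tall (smooth sides, its lid flush), straw-yellow band round the middle, pale label on top, about 0.08 kg; origin: centre of its underside, z up its axis. Starts standing on the rubber mat, at least 24 mm from the next. Three to five tins are there, the rest absent
- tin1: closed round aluminium sample tin, 42 mm diameter, 38 mm tall (smooth sides, its lid flush), straw-yellow band round the middle, pale label on top, about 0.08 kg; origin: centre of its underside, z up its axis. Starts standing on the rubber mat, at least 24 mm from the next. Three to five tins are there, the rest absent
- tin2: closed round aluminium sample tin, 42 mm diameter, 38 mm tall (smooth sides, its lid flush), straw-yellow band round the middle, pale label on top, about 0.08 kg; origin: centre of its underside, z up its axis. Starts standing on the rubber mat, at least 24 mm from the next. Three to five tins are there, the rest absent
- tin3: closed round aluminium sample tin, 42 mm diameter, 38 mm tall (smooth sides, its lid flush), straw-yellow band round the middle, pale label on top, about 0.08 kg; origin: centre of its underside, z up its axis. Starts standing on the rubber mat, at least 24 mm from the next. Three to five tins are there, the rest absent
- tin4: closed round aluminium sample tin, 42 mm diameter, 38 mm tall (smooth sides, its lid flush), straw-yellow band round the middle, pale label on top, about 0.08 kg; origin: centre of its underside, z up its axis. Starts standing on the rubber mat, at least 24 mm from the next. Three to five tins are there, the rest absent
- mat: green rubber mat on the bench, 215 (x) x 140 (y) x 3 mm, on which the tins stand; fixed; origin: centre of its underside
- bottle: bystander: capped amber bottle, 60 mm diameter, 150 mm tall; origin: centre of its underside
- pan: bystander: empty round aluminium pan, 96 mm diameter, 28 mm high; origin: centre of its underside
Mind the look-alikes: they are no part of the job. Leave any yellow look-alike of the scoop alone.

How it is judged (in metres and radians):
On the way, in this order (a step that is already met when the one before it is completed fails the run):
1. the scoop lies wholly in the tray, let go, while the lid is still shut (x of scoop_front in the frame of tray between -0.125 and 0.125 m and y of scoop_front in the frame of tray between -0.09 and 0.09 m and z of scoop_front in the frame of tray between -0.002 and 0.04 m and x of scoop_end in the frame of tray between -0.125 and 0.125 m and y of scoop_end in the frame of tray between -0.09 and 0.09 m and z of scoop_end in the frame of tray between -0.002 and 0.04 m and contact force between the fingers and scoop below 0.2 N and linear speed of scoop below 0.03 m/s and value of joint lid below 0.1 rad), for 0.2 s.
2. the lid is open past its balance (beyond 1.5 rad) (value of joint lid above 1.5 rad), for 0.3 s.
3. the brush lies wholly in the tray, let go, and the lid stands open (x of brush_front in the frame of tray between -0.125 and 0.125 m and y of brush_front in the frame of tray between -0.09 and 0.09 m and z of brush_front in the frame of tray between -0.002 and 0.04 m and x of brush_end in the frame of tray between -0.125 and 0.125 m and y of brush_end in the frame of tray between -0.09 and 0.09 m and z of brush_end in the frame of tray between -0.002 and 0.04 m and contact force between the fingers and brush below 0.2 N and linear speed of brush below 0.03 m/s and value of joint lid above 1.5 rad), for 0.2 s.
4. every tin stands upright on the floor of the case, let go, and the lid stands open (x of tin0 in the frame of case between -0.09 and 0.09 m and y of tin0 in the frame of case between -0.143 and 0.143 m and z of each of tin0, tin1, tin2, tin3, tin4 in the frame of case below 0.012 m and angle between each of tin0, tin1, tin2, tin3, tin4's own z axis and vertical below 0.15 rad and contact force between the fingers and tin0 below 0.2 N and linear speed of each of tin0, tin1, tin2, tin3, tin4 below 0.03 m/s and x of tin1 in the frame of case between -0.09 and 0.09 m and y of tin1 in the frame of case between -0.143 and 0.143 m and contact force between the fingers and tin1 below 0.2 N and x of tin2 in the frame of case between -0.09 and 0.09 m and y of tin2 in the frame of case between -0.143 and 0.143 m and contact force between the fingers and tin2 below 0.2 N and x of tin3 in the frame of case between -0.09 and 0.09 m and y of tin3 in the frame of case between -0.143 and 0.143 m and contact force between the fingers and tin3 below 0.2 N and x of tin4 in the frame of case between -0.09 and 0.09 m and y of tin4 in the frame of case between -0.143 and 0.143 m and contact force between the fingers and tin4 below 0.2 N and value of joint lid above 1.5 rad), for 0.2 s.
5. the lid is pressed shut past its catches (below 0.02 rad) (value of joint lid below 0.02 rad), for 0.2 s.
At the end, for the whole second after the job is handed in: The lid is fully shut (below 0.02 rad); every tin stands upright (within 0.15 rad) inside the case with its underside within 7 mm of the inner floor; both ends of the scoop and of the brush are within the tray's outline and less than 40 mm above its underside; all is released and at rest (value of joint lid below 0.02 rad and x of scoop_front in the frame of tray between -0.125 and 0.125 m and y of scoop_front in the frame of tray between -0.09 and 0.09 m and z of scoop_front in the frame of tray between -0.002 and 0.04 m and x of scoop_end in the frame of tray between -0.125 and 0.125 m and y of scoop_end in the frame of tray between -0.09 and 0.09 m and z of scoop_end in the frame of tray between -0.002 and 0.04 m and contact force between the fingers and scoop below 0.2 N and linear speed of each of scoop, brush, tin0, tin1, tin2, tin3, tin4 below 0.03 m/s and x of brush_front in the frame of tray between -0.125 and 0.125 m and y of brush_front in the frame of tray between -0.09 and 0.09 m and z of brush_front in the frame of tray between -0.002 and 0.04 m and x of brush_end in the frame of tray between -0.125 and 0.125 m and y of brush_end in the frame of tray between -0.09 and 0.09 m and z of brush_end in the frame of tray between -0.002 and 0.04 m and contact force between the fingers and brush below 0.2 N and x of tin0 in the frame of case between -0.09 and 0.09 m and y of tin0 in the frame of case between -0.143 and 0.143 m and z of each of tin0, tin1, tin2, tin3, tin4 in the frame of case below 0.012 m and angle between each of tin0, tin1, tin2, tin3, tin4's own z axis and vertical below 0.15 rad and contact force between the fingers and tin0 below 0.2 N and x of tin1 in the frame of case between -0.09 and 0.09 m and y of tin1 in the frame of case between -0.143 and 0.143 m and contact force between the fingers and tin1 below 0.2 N and x of tin2 in the frame of case between -0.09 and 0.09 m and y of tin2 in the frame of case between -0.143 and 0.143 m and contact force between the fingers and tin2 below 0.2 N and x of tin3 in the frame of case between -0.09 and 0.09 m and y of tin3 in the frame of case between -0.143 and 0.143 m and contact force between the fingers and tin3 below 0.2 N and x of tin4 in the frame of case between -0.09 and 0.09 m and y of tin4 in the frame of case between -0.143 and 0.143 m and contact force between the fingers and tin4 below 0.2 N); the robot touches nothing.
It fails at once if the bottle is moved by more than 30 mm (distance of bottle from where it was at the start of the episode above 0.03 m).
It fails at once if the pan is moved by more than 30 mm (distance of pan from where it was at the start of the episode above 0.03 m).
Of tin0, tin1, tin2, tin3, tin4 only 3 to 5 are there at a start; the rules pass over those that are not, and their reading is None.
At some moment in a run one of scoop, tin0, tin1, tin2, tin3, tin4 may be knocked a few centimetres aside while the robot is not near it.
Once in a run the grip may slacken for a moment while it holds something.
It also fails if it takes over 208 s, if anything falls off the work surface, if the arm or the gripper's body presses on something with over 40 N, if the wrist force passes 120 N, or if a joint passes its speed limit or range.

ROBOT

A 6-joint arm with a two-finger parallel gripper is mounted at the origin on the work surface. World frame = base frame: x ahead of the robot, y to its left, z up, the work surface at z = 0. Lengths are in m, angles in degrees, forces in N, time in s.
With the tool pointing down it reaches from about 0.35 to 0.875 m from the base axis. Payload 4.2 kg.
Tool frame: the origin (TCP) lies at the very end of the fingers, on their centre line; the grasp point (between the pads) lies 19 mm behind it; y points along the fingers, x is the direction in which the jaws open and shut, and the axes are right-handed (so a half turn about y gives the same grasp; the last joint's range is limited). The gripper opens to 87 mm and grips with 3 to 60 N. Pads are 19 mm wide; open, the fingers measure 117 mm over their backs; the gripper's body (75 mm by 190 mm) begins 51 mm behind the grasp point.
Start: joints at [-56.115, 22.042, 0.453, 0, -68.411, -14.817], TCP at [0.204, -0.591, 0.223] pointing down, gripper open.
Joint ranges: [-179.83, 179.83], [-69.29, 118.12], [-61.27, 80.66], [-181.25, 117.63], [-171.15, -9.14], [-177.46, 177.46]. Speed limits (degrees/s): [159.86, 159.86, 180, 180, 180, 180].

INTERFACE

Orientations are given as a 3x3 rotation matrix whose columns are the frame's x, y, z axes.
In Python, from workcell import monitor, viewer, bot gives the robot as it stands.
- The arm moves only by the shell command python3 -m creep 'ROWS' [FORCE]. ROWS is JSON, a list of rows, each a list of 3 entries, a list of its own where there are three numbers: the turn, a rotation vector about the tool's x, y, z in degrees, then the shift along the tool's x, y, z in m, then the opening, from -1 (shut) to 1 (fully open). A call has 1 to 12 rows; each row is the pose to reach, as a shift and turn from the pose commanded when the call began, along the tool's axes at that moment; what a row does not reach only later rows make up. A row lasts 1/12 s, in which the tool goes at most 41.7 mm and 7.16 degrees, less where a joint would pass 70% of its speed; a pose out of reach is approached as far as the arm can. A call with a gripper value outside its range is refused whole. The fingers move at their own pace and stop on an object; FORCE is the grip in N (left out, the last holds). Time passes only in rows, so rows that repeat a pose let the fingers close. It gives the time, the measured TCP pose, the force and the opening at its end, in the units of the state.
- monitor.read_state(): the state, without advancing time (a new reading comes with each control period).
- viewer.get_image(name): name is "side" or "top"; returns a dict with "img" (420x560x3 uint8, red, green, blue), "intrinsics" (3x3 intrinsics, pixels), "origin" and "attitude" of the camera in the world. Camera axes: x right, y up, looking along -z (the intrinsics and any distortion apply to the point x, -y, -z); pixel columns grow to the right and rows downward; lengths in m; the calibration is good to about 2 mm. A picture is of the moment at which its call begins. There is no depth.
- bot.finish_job(): hands the job in, once; it reports no verdict.
The state is a dict: "time_s": time; "q": joint angles; "qvel": joint speeds; "joint_torque": joint torques, N m; "position": TCP position; "orientation": TCP orientation; "ft_force": force on the tool from outside, world axes, zero at the start; "torque": the same for the moment, N m; "finger_gap": opening from 0.0 (shut) to 1.0 (fully open).
Only numpy, scipy, OpenCV 4.12 (cv2) and the standard library are available. Lean on these libraries where they do the work, as an engineer would, in place of code of your own. Each camera call takes 0.05 s, during which the arm holds its last target. There are 200 camera calls.

## Working session

There is one attempt and no reset: what is moved stays moved. The work goes in short steps, Python scripts to look and compute and a shell command to move; the robot and the scene stay as the last step left them, time stands still between calls to the robot, and variables do not carry over. Pictures are saved under pics/ and viewed, about 12 in all and at most 16, crops included, and the job is handed in when it is done.

```bash
mkdir -p pics; ls
cat > h.py <<'E'
import numpy as np, cv2, sys
from workcell import monitor, viewer, bot
def shot(name,fn,crop=None,s=1):
    d=viewer.get_image(name); im=np.ascontiguousarray(d["img"][:,:,::-1])
    cv2.imwrite(f"pics/{fn}_raw.png",im)
    np.savez(f"pics/{fn}.npz",K=d["intrinsics"],o=d["origin"],R=d["attitude"])
    if crop: x0,y0,x1,y1=crop; im=im[y0:y1,x0:x1]
    if s!=1: im=cv2.resize(im,None,fx=s,fy=s,interpolation=cv2.INTER_CUBIC)
    cv2.imwrite(f"pics/{fn}.png",im); return d
def cam(fn): 
    z=np.load(f"pics/{fn}.npz"); return z["K"],z["o"],z["R"]
def back(c,u,v,z):
    K,o,R=c; r=np.linalg.inv(K)@[u,v,1]; d=R@np.array([r[0],-r[1],-r[2]])
    return o+d*(z-o[2])/d[2]
def proj(c,p):
    K,o,R=c; q=R.T@(np.asarray(p)-o); w=K@[q[0],-q[1],-q[2]]; return w[:2]/w[2]
E
python3 - <<'E'
from h import *
for n in("top","side"):
    d=shot(n,n+"0"); print(n,{k:v for k,v in d.items() if k!="img"})
s=monitor.read_state(); print(s)
t=cv2.imread("pics/top0.png");u=cv2.imread("pics/side0.png")
E
```

```text
pics
top {'intrinsics': array([[459.47738144,   0.        , 273.65159098],
       [  0.        , 459.47738144, 213.80449294],
       [  0.        ,   0.        ,   1.        ]]), 'origin': array([0.34709758, 0.01141654, 1.22750118]), 'attitude': array([[ 2.17318907e-02,  9.84822768e-01, -1.72197099e-01],
       [-9.99763622e-01,  2.12947986e-02, -4.38538877e-03],
       [-6.51928166e-04,  1.72251698e-01,  9.85052754e-01]])}
side {'intrinsics': array([[431.62050659,   0.        , 279.4158684 ],
       [  0.        , 431.62050659, 216.31990711],
       [  0.        ,   0.        ,   1.        ]]), 'origin': array([0.01786497, 0.5721021 , 0.86550647]), 'attitude': array([[-0.75257104,  0.46382554, -0.46744271],
       [-0.65838051, -0.54410633,  0.52008019],
       [-0.01311206,  0.69915247,  0.71485236]])}
{'time_s': 0.1, 'q': array([-5.61142989e+01,  2.20873897e+01,  3.87296753e-01, -2.59183906e-02,
       -6.84104583e+01, -1.48163425e+01]), 'qvel': array([-0.03127699, -0.04908506,  0.12458976,  0.08806036, -0.04200617,
        0.01035037]), 'joint_torque': array([-1.43771795e-04, -3.91689634e+01,  1.87934768e+01,  4.23194066e+00,
        1.34603822e-02, -7.21355332e-05]), 'position': array([ 0.20403656, -0.59018821,  0.2215544 ]), 'orientation': array([[-3.26554080e-01, -7.26557154e-04, -9.45178240e-01],
       [ 9.45176460e-01,  1.83624757e-03, -3.26554876e-01],
       [ 1.97284203e-03, -9.99998050e-01,  8.70905837e-05]]), 'ft_force': array([ 0.48004182, -0.25725154, -0.02337936]), 'torque': array([-0.06791827, -0.01654229,  0.03706208]), 'finger_gap': 0.9993280194848553}
```

View pics/top0.png

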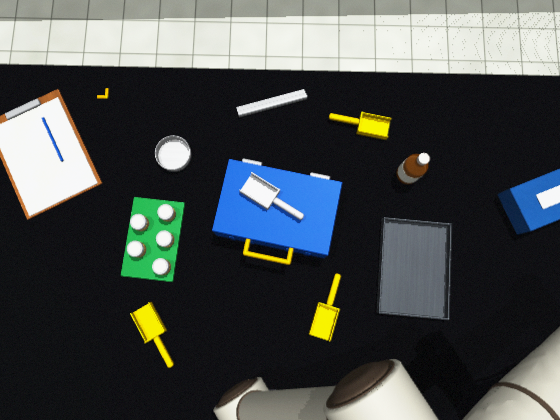

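View pics/side0.png

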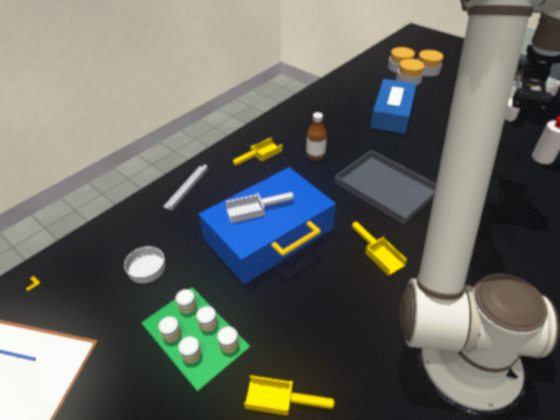

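Top view: the grey scoop lies on the lid, trough (260,190), handle end (300,216). The yellow look-alikes are at (362,124), (326,310) and (150,330); the white bar at (271,103) is not part of the job. There are five tins on the mat at (165,213), (138,222), (164,239), (135,249) and (160,267). The tray is at (415,268), the bottle at (412,168) and the pan at (173,154).

Run:
```python
from h import *
im=cv2.imread("pics/top0_raw.png")
a=cv2.resize(im[150:285,205:355],None,fx=5,fy=4.4,interpolation=cv2.INTER_CUBIC)
a=cv2.resize(im[150:270,205:355],None,fx=5,fy=5,interpolation=cv2.INTER_CUBIC)
cv2.imwrite("pics/c1.png",a)
a=cv2.resize(im[190:290,110:190],None,fx=6,fy=6,interpolation=cv2.INTER_CUBIC)
cv2.imwrite("pics/c2.png",a)
c=cam("top0")
for n,p,z in [("tray1",(385,219),.026),("tray2",(452,223),.026),("tray3",(448,318),.026),("tray4",(379,313),.026)]: print(n,back(c,*p,z))
```

```text
tray1 [ 0.54954022 -0.2784252   0.026     ]
tray2 [ 0.54264633 -0.45533433  0.026     ]
tray3 [ 0.29679705 -0.43406496  0.026     ]
tray4 [ 0.30545903 -0.25821481  0.026     ]
```

View pics/c1.png

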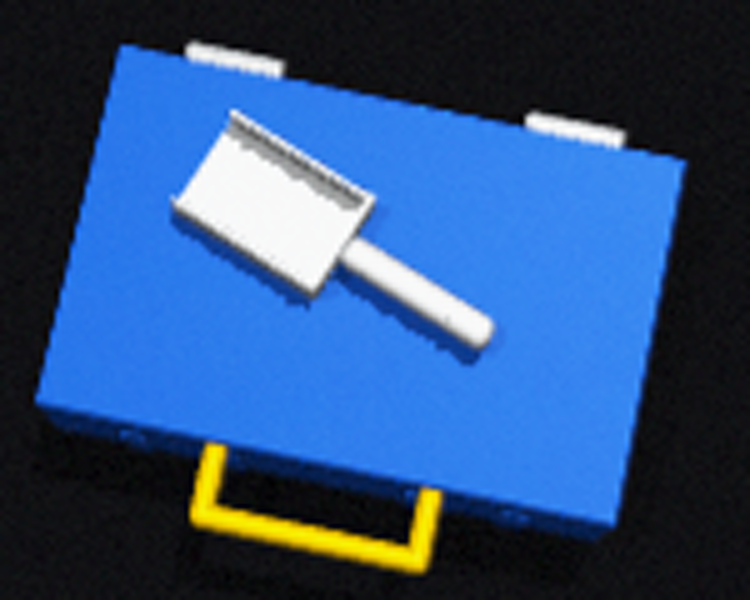

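View pics/c2.png

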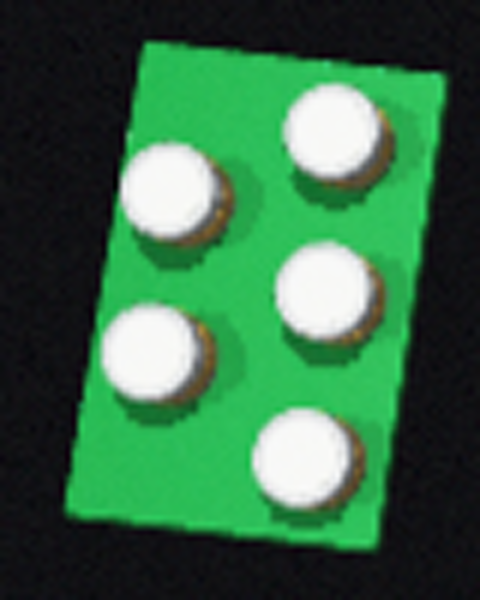

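The crop confirms the choice: it is an aluminium-grey scoop on the blue lid, with crop pixels trough rim (232,112), (372,195), (312,295), (175,205) and handle end (488,335). Tin tops in the second crop are at (332,132), (168,190), (324,292), (150,353) and (302,458).

Run:
```python
from h import *
c=cam("top0"); np.set_printoptions(precision=4,suppress=True)
L=[back(c,205+u/5,150+v/5,.095) for u,v in[(122,45),(685,160),(612,523),(37,403)]]
print("lid",*L); ctr=np.mean(L,0)
x=(L[0]+L[1]-L[2]-L[3]);th=np.arctan2(x[1],x[0]);print("sizes",np.linalg.norm(L[0]-L[1]),np.linalg.norm(L[1]-L[2]),"ctr",ctr,"yaw",np.degrees(th))
y=(L[0]-L[1]+L[3]-L[2]);print("yaw y",np.degrees(np.arctan2(-y[0],y[1])))
B=[back(c,205+u/5,150+v/5,.082) for u,v in[(192,520),(425,568)]];print("bar ends",B,np.mean(B,0))
S=[back(c,205+u/5,150+v/5,.123) for u,v in[(232,112),(372,195),(312,295),(175,205)]]
e=back(c,205+490/5,150+335/5,.115);b=(S[1]+S[2])/2;f=(S[0]+S[3])/2
print("scoop rim",*S,"f",f,"b",b,"end",e,np.linalg.norm(f-b),np.linalg.norm(b-e),"yaw",np.degrees(np.arctan2(*(f-e)[1::-1])))
for u,v in[(332,132),(168,190),(324,292),(150,353),(302,458)]: print("tin",back(c,110+u/6,190+v/6,.041))
print("pan",back(c,173,150,.028),"bottle",back(c,424,159,.15))
```

```text
lid [0.6848 0.1326 0.095 ] [ 0.6306 -0.1548  0.095 ] [ 0.4459 -0.1181  0.095 ] [0.4994 0.1678 0.095 ]
sizes 0.292501642782633 0.1882453536149943 ctr [0.5652 0.0069 0.095 ] yaw -10.99059313889502
yaw y -10.636470320450645
bar ends [array([0.444 , 0.0897, 0.082 ]), array([ 0.4227, -0.0268,  0.082 ])] [0.4334 0.0314 0.082 ]
scoop rim [0.6432 0.0738 0.123 ] [0.6025 0.0035 0.123 ] [0.5518 0.0319 0.123 ] [0.5954 0.1004 0.123 ] f [0.6193 0.0871 0.123 ] b [0.5771 0.0177 0.123 ] end [ 0.5352 -0.0558  0.115 ] 0.08117105699711634 0.08504093249671758 yaw 59.524102123526866
tin [0.5532 0.3009 0.041 ]
tin [0.526  0.3708 0.041 ]
tin [0.4828 0.3    0.041 ]
tin [0.4548 0.3734 0.041 ]
tin [0.4112 0.3049 0.041 ]
pan [0.7268 0.2939 0.028 ] bottle [ 0.6786 -0.3462  0.15  ]
```

```bash
cat >> h.py <<'E'
np.set_printoptions(precision=4,suppress=True)
from scipy.spatial.transform import Rotation as Ro
def vert(a): a=np.radians(a); return np.array([[np.cos(a),0,-np.sin(a)],[np.sin(a),0,np.cos(a)],[0,-1,0]])
def plan(*wp):
    """wp: (xyz, jaw angle deg); prints turn & shift from measured pose, then from each waypoint to the next"""
    s=monitor.read_state(); p,R=s["position"],s["orientation"]
    print("t",s["time_s"],"pos",p,"a",np.degrees(np.arctan2(R[1,0],R[0,0])),"gap",s["finger_gap"]*87,"F",s["ft_force"])
    for q,a in wp:
        q=np.array(q);T=vert(a); print("turn",np.degrees(Ro.from_matrix(R.T@T).as_rotvec()).round(2),"shift",(R.T@(q-p)).round(4)); p,R=q,T
def cw(x,y,z): # case frame to world
    t=np.radians(-10.8); return np.array([.565+x*np.cos(t)-y*np.sin(t),.007+x*np.sin(t)+y*np.cos(t),z])
def tw(x,y,z):
    t=np.radians(-4.7); return np.array([.4236+x*np.cos(t)-y*np.sin(t),-.3565+x*np.sin(t)+y*np.cos(t),z])
E
python3 -c "
from h import *
plan(([.5644,-.0039,.22],149.5),([.5644,-.0039,.100],149.5),([.5644,-.0039,.22],149.5),(tw(-.025,-.05,.22),85.3),(tw(-.025,-.05,.012),85.3))"
```

```text
t 0.1 pos [ 0.204  -0.5902  0.2216] a 109.05979358217537 gap 86.9415376951824 F [ 0.48   -0.2573 -0.0234]
turn [  0.04 -40.44   0.11] shift [ 0.4365  0.0024 -0.5321]
turn [0. 0. 0.] shift [0.   0.12 0.  ]
turn [0. 0. 0.] shift [ 0.   -0.12  0.  ]
turn [ 0.  64.2  0. ] shift [-0.0569  0.      0.4312]
turn [0. 0. 0.] shift [0.    0.208 0.   ]
```

```bash
python3 -m creep '[[[0,-40.4,0],[0.4365,0.002,-0.532],0.3],[[0,-40.4,0],[0.4365,0.002,-0.532],0.3],[[0,-40.4,0],[0.4365,0.002,-0.532],0.3],[[0,-40.4,0],[0.4365,0.002,-0.532],0.3],[[0,-40.4,0],[0.4365,0.002,-0.532],0.3],[[0,-40.4,0],[0.4365,0.002,-0.532],0.3],[[0,-40.4,0],[0.4365,0.002,-0.532],0.3],[[0,-40.4,0],[0.4365,0.002,-0.532],0.3],[[0,-40.4,0],[0.4365,0.002,-0.532],0.3],[[0,-40.4,0],[0.4365,0.002,-0.532],0.3],[[0,-40.4,0],[0.4365,0.002,-0.532],0.3],[[0,-40.4,0],[0.4365,0.002,-0.532],0.3]]' 30; python3 -c "
from h import *
plan(([.5644,-.0039,.22],149.5),([.5644,-.0039,.100],149.5))"
```

```text
time_s: 1.1
position: [0.4663, -0.1626, 0.221]
orientation: [[-0.861, -0.0, -0.508], [0.508, 0.0, -0.861], [0.0, -1.0, -0.0]]
ft_force: [0.4, -0.4, -0.1]
finger_gap: 0.65
t 1.1 pos [ 0.4663 -0.1626  0.221 ] a 149.48099289097937 gap 56.54596405075855 F [ 0.3538 -0.4405 -0.139 ]
turn [ 0.   -0.02  0.01] shift [-0.0039  0.001  -0.1865]
turn [0. 0. 0.] shift [0.   0.12 0.  ]
```

```bash
python3 -m creep '[[[0,0,0],[-0.004,0.001,-0.1865],0.3],[[0,0,0],[-0.004,0.001,-0.1865],0.3],[[0,0,0],[-0.004,0.001,-0.1865],0.3],[[0,0,0],[-0.004,0.001,-0.1865],0.3],[[0,0,0],[-0.004,0.001,-0.1865],0.3],[[0,0,0],[-0.004,0.001,-0.1865],0.3],[[0,0,0],[-0.004,0.06,-0.1865],0.3],[[0,0,0],[-0.004,0.06,-0.1865],0.3],[[0,0,0],[-0.004,0.06,-0.1865],0.3],[[0,0,0],[-0.004,0.06,-0.1865],0.3]]'; python3 -c "
from h import *
plan(([.5644,-.0039,.100],149.5))
shot('top','t1',(215,130,355,235),5); c=cam('t1'); print(proj(c,[.5644,-.0039,.115]),proj(c,[.5352,-.0558,.115]))"
```

```text
time_s: 1.93
position: [0.5635, -0.0068, 0.1605]
orientation: [[-0.861, -0.002, -0.508], [0.508, -0.001, -0.861], [0.001, -1.0, 0.002]]
ft_force: [0.3, -0.2, 0.6]
finger_gap: 0.653
t 1.9333 pos [ 0.5635 -0.0068  0.1605] a 149.46110509422607 gap 56.822774335612344 F [ 0.2639 -0.2222  0.5536]
turn [-0.13 -0.04  0.08] shift [ 0.0006  0.0605 -0.0031]
[282.0692 204.8649] [302.9864 216.9875]
```

View pics/t1.png

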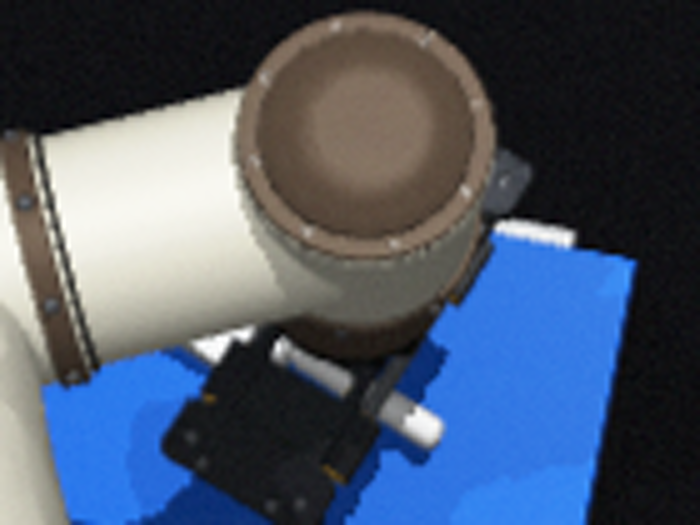

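The handle end is still at (302,216), so the scoop has not been knocked. The fingers straddle the handle, and the body's long side lies along the jaw direction. I'm grasping now.

```bash
python3 -m creep '[[[0,0,0],[0,0.03,-0.003],0.3],[[0,0,0],[0,0.06,-0.003],0.3],[[0,0,0],[0,0.06,-0.003],0.3],[[0,0,0],[0,0.06,-0.003],-1],[[0,0,0],[0,0.06,-0.003],-1],[[0,0,0],[0,0.06,-0.003],-1],[[0,0,0],[0,0.06,-0.003],-1],[[0,0,0],[0,0.06,-0.003],-1],[[0,0,0],[0,0.06,-0.003],-1]]' 40; python3 -m creep '[[[0,0,0],[0,-0.03,0],-1],[[0,0,0],[0,-0.06,0],-1],[[0,0,0],[0,-0.1,0],-1],[[0,0,0],[0,-0.1,0],-1],[[0,0,0],[0,-0.1,0],-1]]'; python3 -c "
from h import *
plan((tw(-.025,-.05,.20),85.3),(tw(-.025,-.05,.012),85.3))"
```

```text
time_s: 2.73
position: [0.5661, -0.0034, 0.1021]
orientation: [[-0.861, 0.002, -0.508], [0.508, 0.0, -0.861], [-0.001, -1.0, -0.001]]
ft_force: [-0.0, 0.1, 0.2]
finger_gap: 0.28
time_s: 3.15
position: [0.5672, -0.0031, 0.2044]
orientation: [[-0.861, 0.007, -0.508], [0.508, 0.002, -0.861], [-0.005, -1.0, -0.005]]
ft_force: [0.1, -0.4, -0.5]
finger_gap: 0.014
t 3.15 pos [ 0.5672 -0.0031  0.2044] a 149.48039227516597 gap 1.1913270490428516 F [ 0.0599 -0.3987 -0.4962]
turn [ 0.41 64.18 -0.1 ] shift [-0.055   0.0025  0.4333]
turn [0. 0. 0.] shift [0.    0.188 0.   ]
```

The lift began while the fingers were still closing (24 mm gap), so they missed. I'll re-open and look.

```bash
python3 -m creep '[[[0,0,0],[-0.1,0,0],0.3],[[0,0,0],[-0.1,0,0.1],0.3],[[0,0,0],[-0.1,0,0.1],0.3],[[0,0,0],[-0.1,0,0.1],0.3],[[0,0,0],[-0.1,0,0.1],0.3]]'; python3 -c "
from h import *
shot('side','s1',(190,150,350,270),5)"
```

```text
time_s: 3.57
position: [0.5998, -0.1453, 0.1993]
orientation: [[-0.858, -0.003, -0.513], [0.513, -0.001, -0.858], [0.003, -1.0, 0.002]]
ft_force: [0.1, 0.3, 0.4]
finger_gap: 0.308
```

View pics/s1.png

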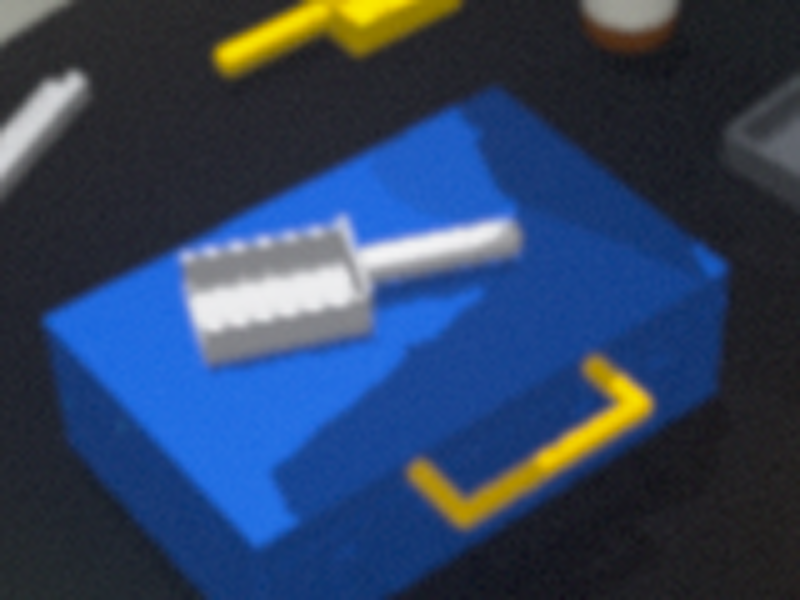

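Scoop still on the lid. Handle end is at crop (512,235) and the handle root at (362,262). Checking both against the earlier position.

```bash
python3 -c "
from h import *
c=cam('s1')
e=back(c,190+514/5,150+232/5,.118);b=back(c,190+362/5,150+258/5,.118);print(b,e,np.linalg.norm(b-e),np.degrees(np.arctan2(*(b-e)[1::-1])))
d=np.abs(cv2.imread('pics/side0_raw.png').astype(int)-cv2.imread('pics/s1_raw.png')).sum(2)[185:230,220:300];print((d>90).sum())
plan(([.5644,-.0039,.16],149.5))"
```

```text
[0.5731 0.0171 0.118 ] [ 0.5273 -0.0469  0.118 ] 0.07871540314102715 54.420682639727715
831
t 3.6167 pos [ 0.5999 -0.1432  0.1993] a 149.20148323034252 gap 30.616666127611406 F [ 0.8446  0.2062 -0.8622]
turn [-0.09 -0.3   0.16] shift [ 0.1017  0.0394 -0.1015]
```

```bash
python3 -m creep '[[[0,0,0],[0.102,0,-0.1015],0.1],[[0,0,0],[0.102,0,-0.1015],0.1],[[0,0,0],[0.102,0,-0.1015],0.1],[[0,0,0],[0.102,0,-0.1015],0.1],[[0,0,0],[0.102,0,-0.1015],0.1],[[0,0,0],[0.102,0.039,-0.1015],0.1],[[0,0,0],[0.102,0.07,-0.1015],0.1],[[0,0,0],[0.102,0.099,-0.1015],0.1],[[0,0,0],[0.102,0.099,-0.1015],0.1]]'; python3 -m creep '[[[0,0,0],[0,0,0],-1],[[0,0,0],[0,0,0],-1],[[0,0,0],[0,0,0],-1],[[0,0,0],[0,0,0],-1],[[0,0,0],[0,0,0],-1],[[0,0,0],[0,0,0],-1],[[0,0,0],[0,0,0],-1],[[0,0,0],[0,0,0],-1],[[0,0,0],[0,0,0],-1],[[0,0,0],[0,0,0],-1],[[0,0,0],[0,0,0],-1],[[0,0,0],[0,0,0],-1]]' 40;  python3 -c "
from h import *
plan((tw(-.025,-.05,.20),85.3),(tw(-.025,-.05,.012),85.3))"
```

```text
time_s: 4.37
position: [0.5624, -0.0014, 0.0977]
orientation: [[-0.862, -0.007, -0.508], [0.508, -0.002, -0.862], [0.005, -1.0, 0.005]]
ft_force: [-0.4, -0.5, 0.4]
finger_gap: 0.551
time_s: 5.37
position: [0.5649, -0.0012, 0.1027]
orientation: [[-0.861, 0.001, -0.508], [0.508, -0.0, -0.861], [-0.001, -1.0, -0.0]]
ft_force: [-1.3, 0.1, 5.4]
finger_gap: 0.184
t 5.3667 pos [ 0.5649 -0.0012  0.1027] a 149.4825115261124 gap 15.995506655668214 F [-1.2649  0.1326  5.4004]
turn [ 0.04 64.18 -0.03] shift [-0.058  -0.0973  0.4337]
turn [0. 0. 0.] shift [0.    0.188 0.   ]
```

```bash
python3 -m creep '[[[0,0,0],[0,-0.03,0],-1],[[0,0,0],[0,-0.065,0],-1],[[0,0,0],[0,-0.097,0],-1],[[0,64.2,0],[-0.058,-0.097,0.434],-1],[[0,64.2,0],[-0.058,-0.097,0.434],-1],[[0,64.2,0],[-0.058,-0.097,0.434],-1],[[0,64.2,0],[-0.058,-0.097,0.434],-1],[[0,64.2,0],[-0.058,-0.097,0.434],-1],[[0,64.2,0],[-0.058,-0.097,0.434],-1],[[0,64.2,0],[-0.058,-0.097,0.434],-1],[[0,64.2,0],[-0.058,-0.097,0.434],-1],[[0,64.2,0],[-0.058,-0.097,0.434],-1]]';  python3 -c "
from h import *
plan((tw(-.025,-.05,.20),85.3),(tw(-.025,-.05,.014),85.3))"
```

```text
time_s: 6.37
position: [0.417, -0.3478, 0.1982]
orientation: [[0.089, -0.001, -0.996], [0.996, 0.001, 0.089], [0.001, -1.0, 0.001]]
ft_force: [1.1, 0.3, -0.8]
finger_gap: 0.182
t 6.3667 pos [ 0.417  -0.3478  0.1982] a 84.91202471502861 gap 15.794565843529888 F [ 1.0669  0.2774 -0.7705]
turn [-0.07 -0.39  0.07] shift [-0.0583 -0.0019  0.0173]
turn [0. 0. 0.] shift [0.    0.186 0.   ]
```

```bash
python3 -m creep '[[[0,0,0],[-0.03,0,0.0173],-1],[[0,0,0],[-0.058,0,0.0173],-1],[[0,0,0],[-0.058,0.03,0.0173],-1],[[0,0,0],[-0.058,0.07,0.0173],-1],[[0,0,0],[-0.058,0.11,0.0173],-1],[[0,0,0],[-0.058,0.14,0.0173],-1],[[0,0,0],[-0.058,0.16,0.0173],-1],[[0,0,0],[-0.058,0.175,0.0173],-1],[[0,0,0],[-0.058,0.183,0.0173],-1],[[0,0,0],[-0.058,0.183,0.0173],-1],[[0,0,0],[-0.058,0.183,0.0173],-1]]'; python3 -m creep '[[[0,0,0],[0,0,0],-0.25],[[0,0,0],[0,0,0],-0.25],[[0,0,0],[0,0,0],-0.25],[[0,0,0],[0,0,0],-0.25],[[0,0,0],[0,0,0],-0.25],[[0,0,0],[0,-0.03,0],-0.25],[[0,0,0],[0,-0.07,0],-0.25],[[0,0,0],[0,-0.11,0],-0.25],[[0,0,0],[0,-0.15,0],-0.25],[[0,0,0],[0,-0.19,0],-0.25]]';  python3 -c "
from h import *
plan((cw(-.131,.0,.20),169.2),(cw(-.131,0,.064),169.2))
shot('top','t2',(210,140,460,325),3.2)"
```

```text
time_s: 7.28
position: [0.3967, -0.403, 0.016]
orientation: [[0.082, -0.0, -0.997], [0.997, 0.0, 0.082], [0.0, -1.0, 0.0]]
ft_force: [0.1, 0.5, -1.3]
finger_gap: 0.178
time_s: 8.12
position: [0.3962, -0.4027, 0.2085]
orientation: [[0.082, 0.001, -0.997], [0.997, -0.0, 0.082], [-0.0, -1.0, -0.001]]
ft_force: [0.8, 0.2, -0.4]
finger_gap: 0.376
t 8.1167 pos [ 0.3962 -0.4027  0.2085] a 85.26834164689687 gap 32.69077336525485 F [ 0.8233  0.1604 -0.445 ]
turn [  0.02 -83.93  -0.03] shift [ 0.4361  0.0084 -0.0042]
turn [0. 0. 0.] shift [0.    0.136 0.   ]
```

View pics/t2.png

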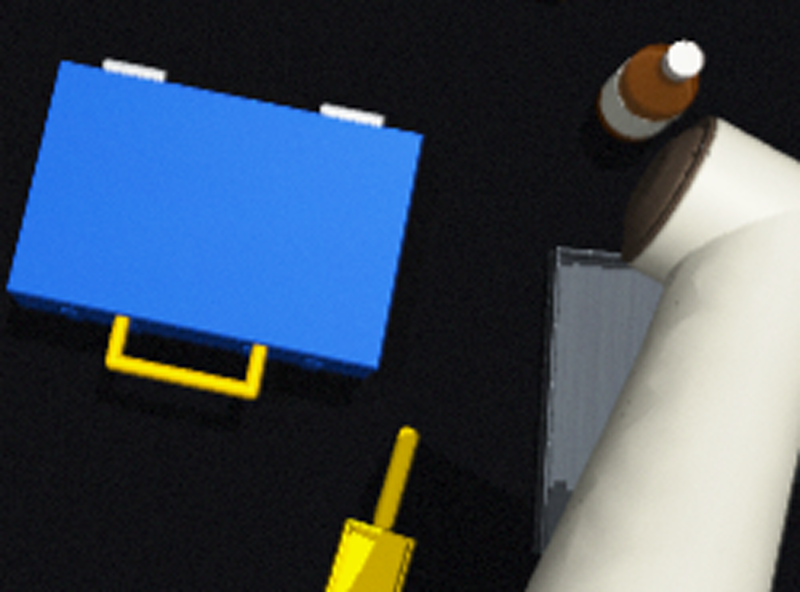

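```bash
python3 -m creep '[[[0,-84,0],[0.436,0.008,-0.0042],-0.26],[[0,-84,0],[0.436,0.008,-0.0042],-0.26],[[0,-84,0],[0.436,0.008,-0.0042],-0.26],[[0,-84,0],[0.436,0.008,-0.0042],-0.26],[[0,-84,0],[0.436,0.008,-0.0042],-0.26],[[0,-84,0],[0.436,0.008,-0.0042],-0.26],[[0,-84,0],[0.436,0.008,-0.0042],-0.26],[[0,-84,0],[0.436,0.008,-0.0042],-0.26],[[0,-84,0],[0.436,0.008,-0.0042],-0.26],[[0,-84,0],[0.436,0.008,-0.0042],-0.26],[[0,-84,0],[0.436,0.008,-0.0042],-0.26],[[0,-84,0],[0.436,0.008,-0.0042],-0.26]]';  python3 -m creep '[[[0,0,0],[0,0,0],-0.26],[[0,0,0],[0,0,0],-0.26],[[0,0,0],[0,0,0],-0.26]]'; python3 -c "
from h import *
plan((cw(-.133,.0,.20),169.2),(cw(-.133,0,.064),169.2))
shot('top','t3',(210,140,460,325),3.2)"
```

```text
time_s: 9.17
position: [0.4373, 0.0347, 0.1983]
orientation: [[-0.984, 0.002, -0.175], [0.175, 0.001, -0.984], [-0.001, -1.0, -0.001]]
ft_force: [0.4, -0.5, 0.0]
finger_gap: 0.37
time_s: 9.42
position: [0.4366, 0.0308, 0.1981]
orientation: [[-0.982, -0.0, -0.189], [0.189, 0.0, -0.982], [0.0, -1.0, -0.0]]
ft_force: [-0.0, -0.4, -0.0]
finger_gap: 0.37
t 9.4167 pos [0.4366 0.0308 0.1981] a 169.10370388533948 gap 32.21730487868242 F [-0.0235 -0.3787 -0.0016]
turn [ 0.  -0.1  0. ] shift [ 0.0024 -0.0019 -0.0007]
turn [0. 0. 0.] shift [0.    0.136 0.   ]
```

View pics/t3.png

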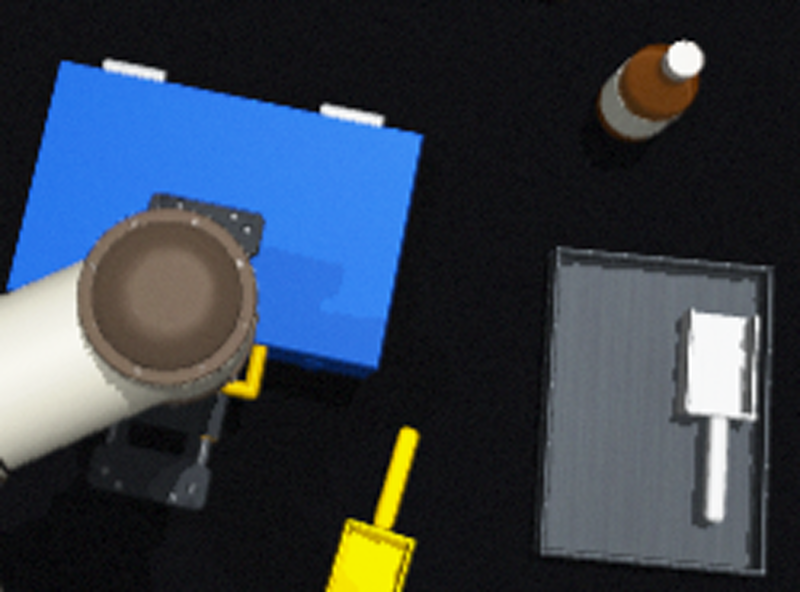

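Scoop lies wholly in the tray: trough crop (722,363), handle end (713,518). Next the lid bar.

```bash
python3 -m creep '[[[0,0,0],[0.002,0.03,-0.001],-0.26],[[0,0,0],[0.002,0.07,-0.001],-0.26],[[0,0,0],[0.002,0.11,-0.001],-0.26],[[0,0,0],[0.002,0.134,-0.001],-0.26],[[0,0,0],[0.002,0.134,-0.001],-0.26],[[0,0,0],[0.002,0.134,-0.001],-0.26]]'; python3 -m creep '[[[0,0,0],[0,0,0],-1],[[0,0,0],[0,0,0],-1],[[0,0,0],[0,0,0],-1],[[0,0,0],[0,0,0],-1],[[0,0,0],[0,0,0],-1],[[0,0,0],[0,0,0],-1],[[0,0,0],[0,0,0],-1],[[0,0,0],[0,0,0],-1],[[0,0,0],[0,0,0],-1],[[0,0,0],[0,0,0],-1]]' 45; python3 -c "
from h import *
plan((cw(-.131,0,.064),169.2))"
```

```text
time_s: 9.97
position: [0.4348, 0.0317, 0.0637]
orientation: [[-0.982, -0.002, -0.188], [0.188, -0.002, -0.982], [0.002, -1.0, 0.002]]
ft_force: [0.3, 0.6, 0.5]
finger_gap: 0.368
time_s: 10.8
position: [0.4376, 0.0329, 0.0656]
orientation: [[-0.983, 0.006, -0.185], [0.185, 0.001, -0.983], [-0.006, -1.0, -0.002]]
ft_force: [5.7, -4.2, -0.1]
finger_gap: 0.12
t 10.8 pos [0.4376 0.0329 0.0656] a 169.31922570532055 gap 10.409919684765208 F [ 5.6557 -4.1694 -0.0676]
turn [ 0.12  0.12 -0.32] shift [0.001  0.0016 0.0015]
```

```bash
python3 -m creep '[[[0,0,0],[-0.001,-0.007,0],-1],[[0,0,0],[-0.0015,-0.014,0],-1],[[0,0,0],[-0.0024,-0.0233,0],-1],[[0,0,0],[-0.0045,-0.035,0],-1],[[0,0,0],[-0.007,-0.0462,0],-1],[[0,0,0],[-0.014,-0.0686,0],-1],[[0,0,0],[-0.0231,-0.0902,0],-1],[[0,0,0],[-0.0344,-0.1107,0],-1],[[0,0,0],[-0.0476,-0.13,0],-1],[[0,0,0],[-0.0628,-0.1479,0],-1],[[0,0,0],[-0.0796,-0.1643,0],-1],[[0,0,0],[-0.0979,-0.1788,0],-1]]'; python3 -m creep '[[[0,0,0],[-0.0198,-0.0126,0],-1],[[0,0,0],[-0.0407,-0.0231,0],-1],[[0,0,0],[-0.0625,-0.0316,0],-1],[[0,0,0],[-0.0851,-0.0379,0],-1],[[0,0,0],[-0.1081,-0.0418,0],-1],[[0,0,0],[-0.1315,-0.0434,0],-1],[[0,0,0],[-0.15,-0.043,0],-1],[[0,0,0],[-0.1596,-0.0423,0],-1],[[0,0,0],[-0.1596,-0.0423,0],-1],[[0,0,0],[-0.1596,-0.0423,0],-1],[[0,0,0],[-0.1596,-0.0423,0],-1]]'; python3 -c "
from h import *
plan((cw(-.131,0,.064),169.2)); shot('side','s2',(150,60,390,270),3.2)"
```

```text
time_s: 11.8
position: [0.5295, 0.015, 0.2433]
orientation: [[-0.982, -0.004, -0.187], [0.187, 0.002, -0.982], [0.005, -1.0, -0.001]]
ft_force: [-2.9, 5.2, -1.3]
finger_gap: 0.125
time_s: 12.72
position: [0.6883, -0.0155, 0.2871]
orientation: [[-0.983, 0.003, -0.186], [0.186, -0.0, -0.983], [-0.003, -1.0, -0.0]]
ft_force: [-0.1, -0.6, 5.0]
finger_gap: 0.123
t 12.7167 pos [ 0.6883 -0.0155  0.2871] a 169.27829188003165 gap 10.671444910280195 F [-0.1411 -0.5618  5.0062]
turn [ 0.02  0.08 -0.17] shift [0.257  0.2223 0.0007]
```

View pics/s2.png

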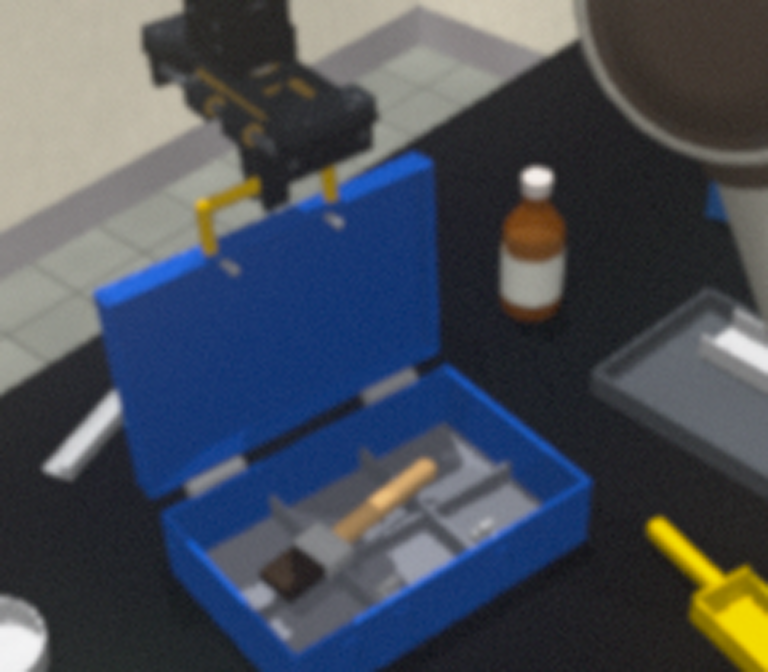

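Lid fully open against its stop (s2); brush lies across the dividers, bristles at crop (293,573), handle end (430,468). Releasing the bar and backing off.

```bash
python3 -m creep '[[[0,0,0],[0,0,0],-0.3],[[0,0,0],[0,0,0],-0.3],[[0,0,0],[0,0,0],-0.3],[[0,0,0],[0,0,0],-0.3],[[0,0,0],[0,0,0],-0.3],[[0,0,0],[0,-0.03,0],-0.3],[[0,0,0],[0,-0.06,0],-0.3],[[0,0,0],[0.03,-0.06,0],-0.3],[[0,0,0],[0.07,-0.06,0],-0.3],[[0,0,0],[0.11,-0.06,0.04],-0.3],[[0,0,0],[0.15,-0.06,0.08],-0.3],[[0,0,0],[0.19,-0.06,0.12],-0.3]]'; python3 -m creep '[[[0,0,0],[0.03,0,0.03],-0.3],[[0,0,0],[0.06,0,0.06],-0.3],[[0,0,0],[0.09,0,0.09],-0.3],[[0,0,0],[0.09,0,0.12],-0.3],[[0,0,0],[0.09,0,0.12],-0.3]]'; python3 -c "
from h import *
shot('top','t4',(205,140,365,270),5); plan()"
```

```text
time_s: 13.77
position: [0.5139, -0.0729, 0.3449]
orientation: [[-0.983, -0.001, -0.185], [0.185, -0.0, -0.983], [0.001, -1.0, 0.0]]
ft_force: [0.1, -0.4, 0.2]
finger_gap: 0.348
time_s: 14.18
position: [0.4023, -0.1767, 0.346]
orientation: [[-0.982, 0.001, -0.19], [0.19, -0.001, -0.982], [-0.001, -1.0, 0.001]]
ft_force: [0.4, 0.3, 0.7]
finger_gap: 0.35
t 14.2333 pos [ 0.4036 -0.1755  0.3457] a 169.03784621602793 gap 30.229486413918643 F [ 0.3686  0.2641 -0.963 ]
```

View pics/t4.png

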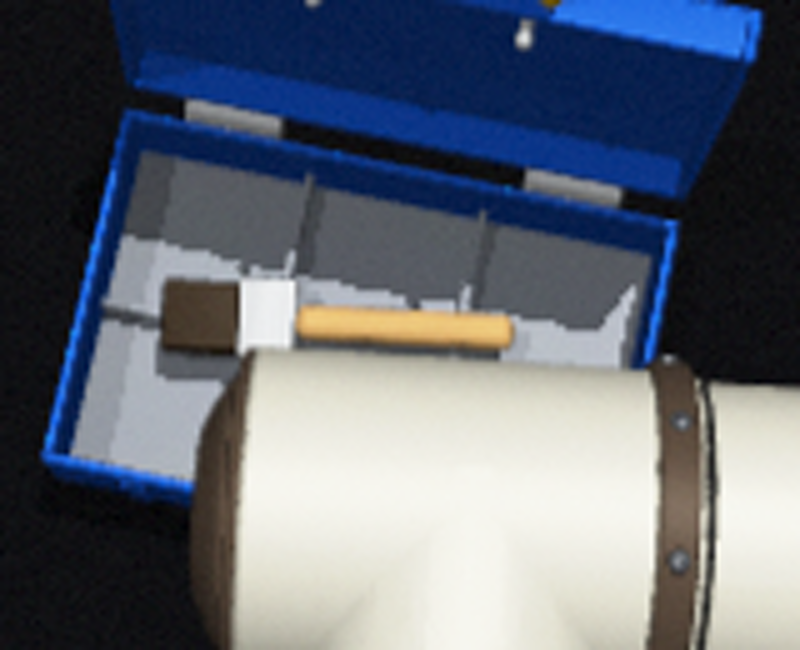

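```bash
python3 -c "
from h import *
c=cam('t4')
g=lambda u,v,z: back(c,205+u/5,140+v/5,z)
e=g(513,330,.045);r=g(297,320,.045);t=g(160,315,.045)
print(e,r,t,np.linalg.norm(r-e),np.linalg.norm(t-e)); d=(t-e)/np.linalg.norm(t-e); print('yaw',np.degrees(np.arctan2(d[1],d[0])))
th=np.radians(-10.8);Rc=np.array([[np.cos(th),-np.sin(th)],[np.sin(th),np.cos(th)]])
for x in(-10,0,10): p=e+d*(88+x)/1000; print(x,p,'case',Rc.T@(p[:2]-[.565,.007]))
print('rear wall corners',[Rc.T@(g(u,v,.07)[:2]-[.565,.007]) for u,v in[(127,112),(678,225),(45,458)]])
"
```

```text
[ 0.5765 -0.0718  0.045 ] [0.5794 0.0415 0.045 ] [0.5805 0.1134 0.045 ] 0.11334291797266338 0.18528646230850548
yaw 88.75915980035327
-10 [0.5782 0.0062 0.045 ] case [0.0131 0.0017]
0 [0.5784 0.0162 0.045 ] case [0.0114 0.0115]
10 [0.5786 0.0262 0.045 ] case [0.0098 0.0214]
rear wall corners [array([0.0925, 0.1452]), array([ 0.093, -0.147]), array([-0.0936,  0.1451])]
```

```bash
sed -i 's/    for q,a in wp:/    for q,a,*f in wp:/; s/T=vert(a);/T=vert(a)@Ro.from_euler("z",f[0] if f else 0,degrees=True).as_matrix();/' h.py; python3 -c "
from h import *
plan(([.5797,.018,.17],178.8,10),([.5797,.018,.0315],178.8,10),([.5797,.018,.17],178.8,10),(tw(-.003,.045,.2),85.3,0),(tw(-.003,.045,.01),85.3,0))"
```

```text
t 14.2333 pos [ 0.4036 -0.1755  0.3457] a 169.03784621602793 gap 30.229486413918643 F [ 0.3686  0.2641 -0.963 ]
turn [-0.85 -9.74  9.92] shift [-0.136   0.1758 -0.2234]
turn [0. 0. 0.] shift [0.0241 0.1364 0.    ]
turn [0. 0. 0.] shift [-0.0241 -0.1364  0.    ]
turn [ 8.16 93.24 -7.67] shift [ 0.141  -0.0553  0.3326]
turn [0. 0. 0.] shift [0.   0.19 0.  ]
```

```bash
python3 -m creep '[[[-0.85,-9.7,9.9],[-0.136,0.176,-0.223],-0.3],[[-0.85,-9.7,9.9],[-0.136,0.176,-0.223],-0.3],[[-0.85,-9.7,9.9],[-0.136,0.176,-0.223],-0.3],[[-0.85,-9.7,9.9],[-0.136,0.176,-0.223],-0.3],[[-0.85,-9.7,9.9],[-0.136,0.176,-0.223],-0.3],[[-0.85,-9.7,9.9],[-0.136,0.176,-0.223],-0.3],[[-0.85,-9.7,9.9],[-0.136,0.176,-0.223],-0.3],[[-0.85,-9.7,9.9],[-0.136,0.176,-0.223],-0.3],[[-0.85,-9.7,9.9],[-0.136,0.176,-0.223],-0.3],[[-0.85,-9.7,9.9],[-0.136,0.176,-0.223],-0.3],[[-0.85,-9.7,9.9],[-0.136,0.176,-0.223],-0.3]]'; python3 -m creep '[[[0,0,0],[0.004,0.025,0],-0.3],[[0,0,0],[0.01,0.055,0],-0.3],[[0,0,0],[0.01,0.055,0],-0.3],[[0,0,0],[0.01,0.055,0],-0.3]]'; python3 -c "
from h import *
shot('side','s3',(150,60,390,270),3.2)
plan(([.5797,.018,.0315],178.8,10))"
```

```text
time_s: 15.15
position: [0.5802, 0.0203, 0.1693]
orientation: [[-0.985, 0.172, -0.017], [0.017, -0.003, -1.0], [-0.172, -0.985, 0.0]]
ft_force: [0.5, 0.3, 0.3]
finger_gap: 0.349
time_s: 15.48
position: [0.5791, 0.019, 0.1135]
orientation: [[-0.985, 0.171, -0.018], [0.018, -0.004, -1.0], [-0.171, -0.985, 0.001]]
ft_force: [0.7, -0.2, -0.2]
finger_gap: 0.348
t 15.5333 pos [0.5805 0.0195 0.1151] a 178.98598893885003 gap 30.465621084350797 F [-0.9717  0.7137  0.5079]
turn [ 0.04  0.18 -0.05] shift [0.0154 0.0821 0.0016]
```

View pics/s3.png

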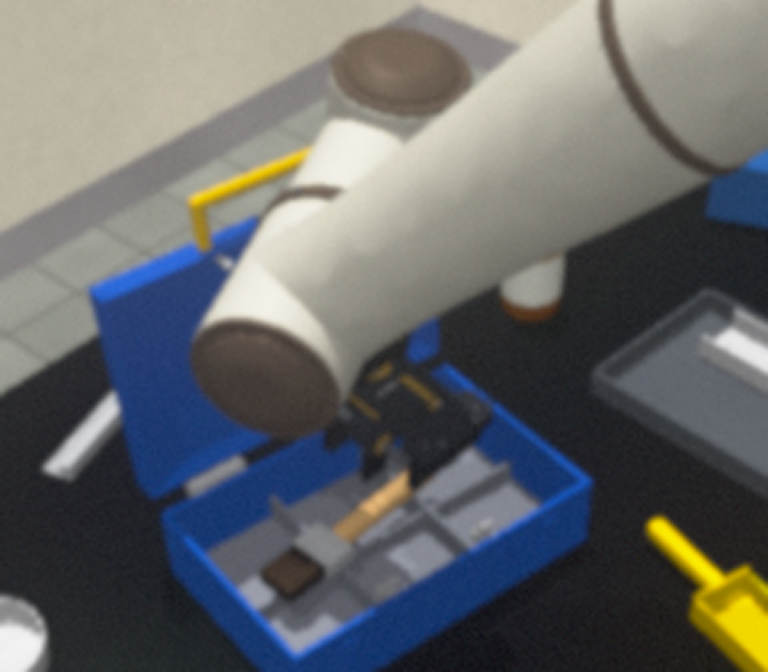

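The tilted gripper sits over the brush handle, clear of the open lid. Descending and gripping.

```bash
python3 -m creep '[[[0,0,0],[0.005,0.028,0.0016],-0.3],[[0,0,0],[0.01,0.055,0.0016],-0.3],[[0,0,0],[0.0155,0.082,0.0016],-0.3],[[0,0,0],[0.0155,0.082,0.0016],-0.3],[[0,0,0],[0.0155,0.082,0.0016],-0.3]]'; python3 -m creep '[[[0,0,0],[0,0,0],-1],[[0,0,0],[0,0,0],-1],[[0,0,0],[0,0,0],-1],[[0,0,0],[0,0,0],-1],[[0,0,0],[0,0,0],-1],[[0,0,0],[0,0,0],-1],[[0,0,0],[0,0,0],-1],[[0,0,0],[0,0,0],-1],[[0,0,0],[0,0,0],-1]]' 40; python3 -c "
from h import *
plan(([.5797,.018,.17],178.8,10),(tw(-.003,.045,.2),85.3,0),(tw(-.003,.045,.01),85.3,0))"
```

```text
time_s: 15.95
position: [0.5795, 0.0183, 0.031]
orientation: [[-0.985, 0.173, -0.017], [0.017, -0.003, -1.0], [-0.173, -0.985, 0.0]]
ft_force: [-0.7, 0.2, 0.5]
finger_gap: 0.35
time_s: 16.7
position: [0.5805, 0.019, 0.0326]
orientation: [[-0.984, 0.177, -0.017], [0.017, -0.002, -1.0], [-0.177, -0.984, -0.001]]
ft_force: [-1.4, 0.4, 6.2]
finger_gap: 0.215
t 16.7 pos [0.5805 0.019  0.0326] a 179.00180390251214 gap 18.715829141173103 F [-1.4428  0.4233  6.1617]
turn [ 0.12  0.2  -0.2 ] shift [-0.0236 -0.1353  0.0008]
turn [ 8.16 93.24 -7.67] shift [ 0.141  -0.0553  0.3326]
turn [0. 0. 0.] shift [0.   0.19 0.  ]
```

```bash
python3 -m creep '[[[0,0,0],[-0.005,-0.03,0],-1],[[0,0,0],[-0.0118,-0.0675,0],-1],[[0,0,0],[-0.018,-0.1,0],-1],[[0,0,0],[-0.0236,-0.135,0],-1],[[0,0,0],[-0.0236,-0.135,0],-1]]'; python3 -m creep '[[[8.16,93.2,-7.7],[0.141,-0.055,0.3326],-1],[[8.16,93.2,-7.7],[0.141,-0.055,0.3326],-1],[[8.16,93.2,-7.7],[0.141,-0.055,0.3326],-1],[[8.16,93.2,-7.7],[0.141,-0.055,0.3326],-1],[[8.16,93.2,-7.7],[0.141,-0.055,0.3326],-1],[[8.16,93.2,-7.7],[0.141,-0.055,0.3326],-1],[[8.16,93.2,-7.7],[0.141,-0.055,0.3326],-1],[[8.16,93.2,-7.7],[0.141,-0.055,0.3326],-1],[[8.16,93.2,-7.7],[0.141,-0.055,0.3326],-1],[[8.16,93.2,-7.7],[0.141,-0.055,0.3326],-1],[[8.16,93.2,-7.7],[0.141,-0.055,0.3326],-1],[[8.16,93.2,-7.7],[0.141,-0.055,0.3326],-1]]'; python3 -c "
from h import *
plan((tw(-.003,.045,.2),85.3,0),(tw(-.003,.045,.01),85.3,0))"
```

```text
time_s: 17.12
position: [0.5837, 0.0196, 0.1769]
orientation: [[-0.982, 0.19, -0.015], [0.016, 0.001, -1.0], [-0.19, -0.982, -0.004]]
ft_force: [1.3, -0.0, -0.1]
finger_gap: 0.214
time_s: 18.12
position: [0.424, -0.3123, 0.1975]
orientation: [[-0.051, 0.011, -0.999], [0.999, -0.011, -0.051], [-0.012, -1.0, -0.011]]
ft_force: [0.2, 0.6, 0.0]
finger_gap: 0.218
t 18.1167 pos [ 0.424  -0.3123  0.1975] a 92.93924757446986 gap 18.963224407004716 F [0.2036 0.6455 0.0343]
turn [ 0.66  7.64 -0.62] shift [ 0.0009 -0.0025 -0.0004]
turn [0. 0. 0.] shift [0.   0.19 0.  ]
```

```bash
python3 -m creep '[[[0.66,7.6,-0.6],[0.001,0,0],-1],[[0.66,7.6,-0.6],[0.001,0.02,0],-1],[[0.66,7.6,-0.6],[0.001,0.06,0],-1],[[0.66,7.6,-0.6],[0.001,0.1,0],-1],[[0.66,7.6,-0.6],[0.001,0.13,0],-1],[[0.66,7.6,-0.6],[0.001,0.155,0],-1],[[0.66,7.6,-0.6],[0.001,0.175,0],-1],[[0.66,7.6,-0.6],[0.001,0.187,0],-1],[[0.66,7.6,-0.6],[0.001,0.187,0],-1],[[0.66,7.6,-0.6],[0.001,0.187,0],-1]]'; python3 -m creep '[[[0,0,0],[0,0,0],-0.2],[[0,0,0],[0,0,0],-0.2],[[0,0,0],[0,0,0],-0.2],[[0,0,0],[0,0,0],-0.2],[[0,0,0],[0,0,0],-0.2],[[0,0,0],[0,-0.03,0],-0.2],[[0,0,0],[0,-0.07,0],-0.2],[[0,0,0],[0,-0.11,0],-0.2],[[0,0,0],[0,-0.15,0],-0.2],[[0,0,0],[0,-0.19,0],-0.2]]';  python3 -c "
from h import *
plan(([.45,.10,.20],79.2),([.4112,.3049,.2],79.2))"
```

```text
time_s: 18.95
position: [0.4267, -0.3127, 0.0099]
orientation: [[0.073, -0.001, -0.997], [0.997, -0.001, 0.073], [-0.001, -1.0, 0.001]]
ft_force: [0.7, 0.4, -0.5]
finger_gap: 0.2
time_s: 19.78
position: [0.4261, -0.3124, 0.202]
orientation: [[0.073, -0.001, -0.997], [0.997, -0.001, 0.073], [-0.001, -1.0, 0.001]]
ft_force: [1.8, -0.3, -0.9]
finger_gap: 0.399
t 19.7833 pos [ 0.4261 -0.3124  0.202 ] a 85.80042784333627 gap 34.67484559708271 F [ 1.7506 -0.2958 -0.8967]
turn [-0.04  6.6  -0.04] shift [0.413  0.0017 0.0063]
turn [0. 0. 0.] shift [0.194  0.     0.0765]
```

```bash
python3 -m creep '[[[0,6.6,0],[0.413,0,0.0063],0.2],[[0,6.6,0],[0.413,0,0.0063],0.2],[[0,6.6,0],[0.413,0,0.0063],0.2],[[0,6.6,0],[0.413,0,0.0063],0.2],[[0,6.6,0],[0.413,0,0.0063],0.2],[[0,6.6,0],[0.413,0,0.0063],0.2],[[0,6.6,0],[0.413,0,0.0063],0.2],[[0,6.6,0],[0.413,0,0.0063],0.2],[[0,6.6,0],[0.413,0,0.0063],0.2],[[0,6.6,0],[0.413,0,0.0063],0.2],[[0,6.6,0],[0.413,0,0.0063],0.2]]'; python3 -c "
from h import *
plan(([.4112,.3049,.15],79.2)); print(monitor.read_state()['q'])
shot('top','t5'); a=cv2.imread('pics/t5_raw.png')[145:325]; cv2.imwrite('pics/t5.png',np.vstack([cv2.resize(a[:,110:360],(800,576))]))
b=cv2.resize(a[40:,100:200],None,fx=4,fy=4); cc=cv2.resize(a[40:,370:460],None,fx=4,fy=4); cv2.imwrite('pics/t5.png',np.hstack([b,cc]))"
```

```text
time_s: 20.7
position: [0.4515, 0.1054, 0.2]
orientation: [[0.18, 0.002, -0.984], [0.984, 0.001, 0.18], [0.002, -1.0, -0.001]]
ft_force: [-0.2, -0.4, 0.3]
finger_gap: 0.6
t 20.7 pos [0.4515 0.1054 0.2   ] a 79.60347913416527 gap 52.20916703596647 F [-0.1701 -0.4142  0.3201]
turn [0.07 0.4  0.09] shift [0.1888 0.0502 0.0757]
[  33.2957    7.2661  -23.2918   -0.0161  -59.3266 -133.6841]
```

View pics/t5.png

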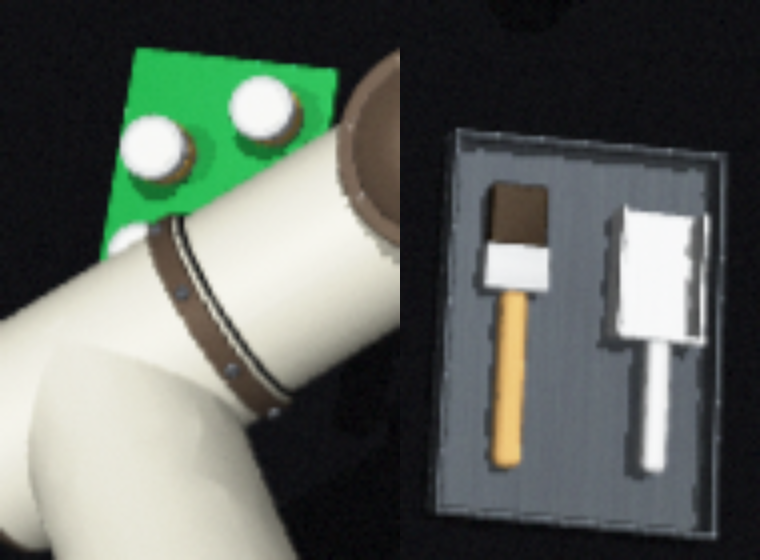

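Brush (crop 510,330) and scoop (660,330) both lie in the tray, and tins A and B look unmoved. I'll check the tins from the side camera.

```bash
python3 -c "
from h import *
shot('side','s4')
im=cv2.imread('pics/s4_raw.png'); c=cam('s4')
for n,(x,y) in dict(A=(.5532,.3009),B=(.526,.3708),C=(.4828,.3),D=(.4548,.3734),E=(.4112,.3049)).items():
    u=proj(c,[x,y,.041]); print(n,u); cv2.circle(im,tuple(int(round(t)) for t in u),2,(0,0,255),-1)
cv2.imwrite('pics/s4.png',cv2.resize(im[270:400,120:270],None,fx=4,fy=4))"
```

```text
A [185.4445 295.8018]
B [168.6573 323.4539]
C [206.6152 313.1611]
D [189.3407 344.1623]
E [227.7096 333.9593]
```

View pics/s4.png

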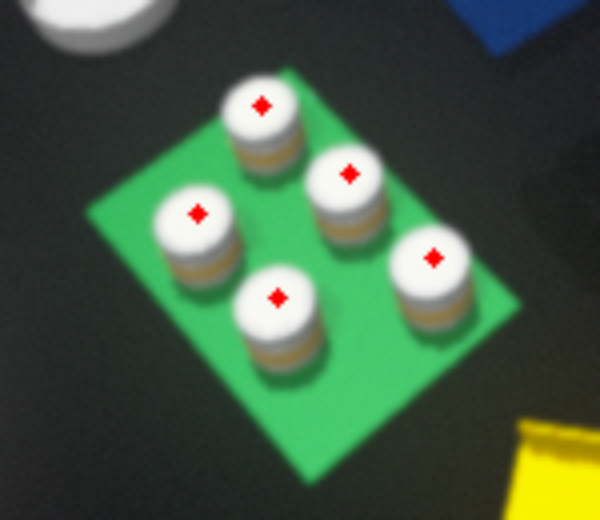

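All five tins stand where measured: red marks fall on the tin tops. Planning the five transfers at one jaw angle.

```bash
python3 -c "
from h import *
P=dict(E=(.4112,.3049),D=(.4548,.3734),C=(.4828,.3),B=(.526,.3708),A=(.5532,.3009))
S=dict(E=(-.044,.095),D=(-.044,0),C=(-.044,-.095),B=(.042,0),A=(.042,.095))
w=[]
for k in 'EDCBA':
    w+=[((*P[k],.15),79.2),(cw(*S[k],.15),79.2)]; print(k,cw(*S[k],.15))
plan(*w)"
```

```text
E [0.5396 0.1086 0.15  ]
D [0.5218 0.0152 0.15  ]
C [ 0.504  -0.0781  0.15  ]
B [ 0.6063 -0.0009  0.15  ]
A [0.6241 0.0924 0.15  ]
t 20.8 pos [0.4502 0.1012 0.1994] a 79.39218504548859 gap 51.79614018015607 F [ 0.9054 -0.0915  1.0311]
turn [-0.08  0.19 -0.05] shift [0.1931 0.0494 0.0758]
turn [0. 0. 0.] shift [-0.1688  0.     -0.1629]
turn [0. 0. 0.] shift [0.2443 0.     0.1329]
turn [0. 0. 0.] shift [-0.3393  0.     -0.1329]
turn [0. 0. 0.] shift [0.2724 0.     0.0916]
turn [0. 0. 0.] shift [-0.3674  0.     -0.0916]
turn [0. 0. 0.] shift [0.445  0.     0.0625]
turn [0. 0. 0.] shift [-0.35    0.     -0.1485]
turn [0. 0. 0.] shift [0.2865 0.     0.1087]
turn [0. 0. 0.] shift [-0.1915  0.     -0.1087]
```

```bash
python3 -m creep '[[[0,0.2,0],[0.193,0.049,0.0758],0.25],[[0,0.2,0],[0.193,0.049,0.0758],0.25],[[0,0.2,0],[0.193,0.049,0.0758],0.25],[[0,0.2,0],[0.193,0.049,0.0758],0.25],[[0,0.2,0],[0.193,0.049,0.0758],0.25],[[0,0.2,0],[0.193,0.049,0.0758],0.25],[[0,0.2,0],[0.193,0.049,0.0758],0.25],[[0,0.2,0],[0.193,0.049,0.0758],0.25]]'; python3 -c "
from h import *
plan(([.4112,.3049,.015],79.2))"
```

```text
time_s: 21.47
position: [0.4122, 0.3022, 0.1502]
orientation: [[0.192, -0.002, -0.981], [0.981, -0.002, 0.192], [-0.002, -1.0, 0.002]]
ft_force: [-0.5, -0.2, 0.4]
finger_gap: 0.624
t 21.4667 pos [0.4122 0.3022 0.1502] a 78.94854698300826 gap 54.26662671800278 F [-0.5474 -0.2497  0.3713]
turn [-0.09 -0.25 -0.11] shift [0.0027 0.1352 0.0013]
```

```bash
python3 -m creep '[[[0,0,0],[0.001,0.04,0],0.25],[[0,0,0],[0.001,0.08,0],0.25],[[0,0,0],[0.001,0.115,0],0.25],[[0,0,0],[0.001,0.135,0],0.25],[[0,0,0],[0.001,0.135,0],0.25],[[0,0,0],[0.001,0.135,0],-1],[[0,0,0],[0.001,0.135,0],-1],[[0,0,0],[0.001,0.135,0],-1],[[0,0,0],[0.001,0.135,0],-1],[[0,0,0],[0.001,0.135,0],-1],[[0,0,0],[0.001,0.135,0],-1]]' 25; python3 -m creep '[[[0,0,0],[0,-0.04,0],-1],[[0,0,0],[0,-0.08,0],-1],[[0,0,0],[0,-0.115,0],-1],[[0,0,0],[0,-0.135,0],-1],[[0,0,0],[-0.169,-0.135,-0.163],-1],[[0,0,0],[-0.169,-0.135,-0.163],-1],[[0,0,0],[-0.169,-0.135,-0.163],-1],[[0,0,0],[-0.169,-0.135,-0.163],-1],[[0,0,0],[-0.169,-0.135,-0.163],-1],[[0,0,0],[-0.169,-0.135,-0.163],-1],[[0,0,0],[-0.169,-0.135,-0.163],-1],[[0,0,0],[-0.169,-0.135,-0.163],-1]]'; python3 -c "
from h import *
plan((cw(-.044,.095,.019),79.2))"
```

```text
time_s: 22.38
position: [0.4134, 0.3052, 0.0176]
orientation: [[0.19, 0.002, -0.982], [0.982, 0.002, 0.19], [0.002, -1.0, -0.001]]
ft_force: [0.6, -1.7, 6.2]
finger_gap: 0.475
time_s: 23.38
position: [0.5404, 0.1063, 0.1505]
orientation: [[0.194, -0.001, -0.981], [0.981, 0.0, 0.194], [-0.0, -1.0, 0.001]]
ft_force: [-0.3, 0.6, -1.9]
finger_gap: 0.476
t 23.3833 pos [0.5404 0.1063 0.1505] a 78.82106130014343 gap 41.43901712521123 F [-0.309   0.581  -1.9243]
turn [-0.07 -0.38 -0.01] shift [0.0021 0.1315 0.001 ]
```

```bash
python3 -m creep '[[[0,0,0],[0.002,0.035,0.001],-1],[[0,0,0],[0.002,0.07,0.001],-1],[[0,0,0],[0.002,0.1,0.001],-1],[[0,0,0],[0.002,0.12,0.001],-1],[[0,0,0],[0.002,0.131,0.001],-1],[[0,0,0],[0.002,0.131,0.001],-1],[[0,0,0],[0.002,0.131,0.001],-1],[[0,0,0],[0.002,0.131,0.001],0.18],[[0,0,0],[0.002,0.131,0.001],0.18],[[0,0,0],[0.002,0.131,0.001],0.18],[[0,0,0],[0.002,0.131,0.001],0.18]]'; python3 -m creep '[[[0,0,0],[0,-0.04,0],0.18],[[0,0,0],[0,-0.08,0],0.2],[[0,0,0],[0,-0.115,0],0.25],[[0,0,0],[0,-0.131,0],0.25],[[0,0,0],[0.243,-0.131,0.132],0.25],[[0,0,0],[0.243,-0.131,0.132],0.25],[[0,0,0],[0.243,-0.131,0.132],0.25],[[0,0,0],[0.243,-0.131,0.132],0.25],[[0,0,0],[0.243,-0.131,0.132],0.25],[[0,0,0],[0.243,-0.131,0.132],0.25],[[0,0,0],[0.243,-0.131,0.132],0.25],[[0,0,0],[0.243,-0.131,0.132],0.25]]'; python3 -c "
from h import *
plan(([.4548,.3734,.015],79.2))
shot('side','s5')
im=cv2.imread('pics/s5_raw.png'); c=cam('s5')
hsv=cv2.cvtColor(im,cv2.COLOR_BGR2HSV); m=((hsv[...,1]<60)&(hsv[...,2]>170)).astype(np.uint8)
n,l,st,ce=cv2.connectedComponentsWithStats(m)
for i in range(1,n):
    if 60<st[i,4]<600 and ce[i,0]<340: print(ce[i].round(1),st[i,4],back(c,*ce[i],.041)[:2])
print(proj(c,cw(-.044,.095,.043)))"
```

```text
time_s: 24.3
position: [0.5396, 0.11, 0.0199]
orientation: [[0.19, -0.0, -0.982], [0.982, 0.0, 0.19], [-0.0, -1.0, 0.0]]
ft_force: [-0.3, 0.2, 0.2]
finger_gap: 0.581
time_s: 25.3
position: [0.4551, 0.3782, 0.1504]
orientation: [[0.186, 0.0, -0.983], [0.983, 0.001, 0.186], [0.001, -1.0, 0.0]]
ft_force: [0.2, 0.0, -0.6]
finger_gap: 0.624
t 25.3 pos [0.4551 0.3782 0.1504] a 79.30799674295365 gap 54.305320815945784 F [ 0.2343  0.0068 -0.6156]
turn [-0.01  0.11  0.08] shift [-0.0049  0.1354 -0.0006]
[178.1 193.9] 118 [0.8336 0.0913]
[205.3 314. ] 236 [0.4834 0.3034]
[188.1 345.3] 281 [0.4549 0.3768]
[248.5776 248.8476]
```

```bash
python3 -m creep '[[[0,0,0],[-0.002,0.04,0],0.25],[[0,0,0],[-0.002,0.08,0],0.25],[[0,0,0],[-0.002,0.115,0],0.25],[[0,0,0],[-0.002,0.135,0],0.25],[[0,0,0],[-0.002,0.135,0],0.25],[[0,0,0],[-0.002,0.135,0],-1],[[0,0,0],[-0.002,0.135,0],-1],[[0,0,0],[-0.002,0.135,0],-1],[[0,0,0],[-0.002,0.135,0],-1],[[0,0,0],[-0.002,0.135,0],-1],[[0,0,0],[-0.002,0.135,0],-1]]' 25; python3 -m creep '[[[0,0,0],[0,-0.04,0],-1],[[0,0,0],[0,-0.08,0],-1],[[0,0,0],[0,-0.115,0],-1],[[0,0,0],[0,-0.135,0],-1],[[0,0,0],[-0.338,-0.135,-0.133],-1],[[0,0,0],[-0.338,-0.135,-0.133],-1],[[0,0,0],[-0.338,-0.135,-0.133],-1],[[0,0,0],[-0.338,-0.135,-0.133],-1],[[0,0,0],[-0.338,-0.135,-0.133],-1],[[0,0,0],[-0.338,-0.135,-0.133],-1],[[0,0,0],[-0.338,-0.135,-0.133],-1],[[0,0,0],[-0.338,-0.135,-0.133],-1]]';  python3 -m creep '[[[0,0,0],[0,0,0],-1],[[0,0,0],[0,0,0],-1],[[0,0,0],[0,0,0],-1]]'; python3 -c "
from h import *
plan((cw(-.044,0,.020),79.2))"
```

```text
time_s: 26.27
position: [0.4569, 0.3723, 0.0175]
orientation: [[0.19, 0.002, -0.982], [0.982, 0.002, 0.19], [0.002, -1.0, -0.001]]
ft_force: [1.2, -1.5, 7.3]
finger_gap: 0.475
time_s: 27.27
position: [0.5161, 0.0419, 0.1508]
orientation: [[0.19, -0.001, -0.982], [0.982, 0.0, 0.19], [-0.0, -1.0, 0.001]]
ft_force: [1.4, 0.2, -1.2]
finger_gap: 0.48
time_s: 27.52
position: [0.5164, 0.0436, 0.1506]
orientation: [[0.192, -0.001, -0.981], [0.981, 0.0, 0.192], [-0.0, -1.0, 0.001]]
ft_force: [-0.2, 0.4, -0.5]
finger_gap: 0.472
t 27.5167 pos [0.5164 0.0436 0.1506] a 78.94976523398925 gap 41.06563291299211 F [-0.2025  0.4316 -0.5286]
turn [-0.06 -0.25 -0.01] shift [-0.0268  0.1306 -0.0109]
```

```bash
python3 -m creep '[[[0,0,0],[-0.027,0,-0.011],-1],[[0,0,0],[-0.027,0.035,-0.011],-1],[[0,0,0],[-0.027,0.07,-0.011],-1],[[0,0,0],[-0.027,0.1,-0.011],-1],[[0,0,0],[-0.027,0.12,-0.011],-1],[[0,0,0],[-0.027,0.131,-0.011],-1],[[0,0,0],[-0.027,0.131,-0.011],-1],[[0,0,0],[-0.027,0.131,-0.011],-1],[[0,0,0],[-0.027,0.131,-0.011],0.18],[[0,0,0],[-0.027,0.131,-0.011],0.18],[[0,0,0],[-0.027,0.131,-0.011],0.18],[[0,0,0],[-0.027,0.131,-0.011],0.18]]'; python3 -m creep '[[[0,0,0],[0,-0.04,0],0.18],[[0,0,0],[0,-0.08,0],0.2],[[0,0,0],[0,-0.115,0],0.25],[[0,0,0],[0,-0.131,0],0.25],[[0,0,0],[0.273,-0.131,0.0916],0.25],[[0,0,0],[0.273,-0.131,0.0916],0.25],[[0,0,0],[0.273,-0.131,0.0916],0.25],[[0,0,0],[0.273,-0.131,0.0916],0.25],[[0,0,0],[0.273,-0.131,0.0916],0.25],[[0,0,0],[0.273,-0.131,0.0916],0.25],[[0,0,0],[0.273,-0.131,0.0916],0.25],[[0,0,0],[0.273,-0.131,0.0916],0.25]]'; python3 -m creep '[[[0,0,0],[0,0,0],0.25],[[0,0,0],[0,0,0],0.25]]'; python3 -c "
from h import *
plan(([.4828,.3015,.015],79.2))
shot('side','s6')
im=cv2.imread('pics/s6_raw.png'); cv2.imwrite('pics/s6.png',np.vstack([cv2.resize(im[165:385,130:390],(780,660))])[:600])"
```

```text
time_s: 28.52
position: [0.5223, 0.0154, 0.0199]
orientation: [[0.19, -0.0, -0.982], [0.982, -0.0, 0.19], [-0.0, -1.0, 0.0]]
ft_force: [-0.1, 0.1, -0.1]
finger_gap: 0.58
time_s: 29.52
position: [0.4842, 0.3066, 0.1507]
orientation: [[0.185, 0.001, -0.983], [0.983, 0.002, 0.185], [0.002, -1.0, -0.001]]
ft_force: [0.9, 0.4, 0.3]
finger_gap: 0.627
time_s: 29.68
position: [0.484, 0.3002, 0.1502]
orientation: [[0.19, -0.002, -0.982], [0.982, -0.001, 0.19], [-0.001, -1.0, 0.002]]
ft_force: [0.1, -1.4, 0.1]
finger_gap: 0.628
t 29.6833 pos [0.484  0.3002 0.1502] a 79.02284867032776 gap 54.603522442266026 F [ 0.1465 -1.3722  0.1356]
turn [-0.09 -0.18 -0.08] shift [0.0012 0.1352 0.0012]
```

View pics/s6.png

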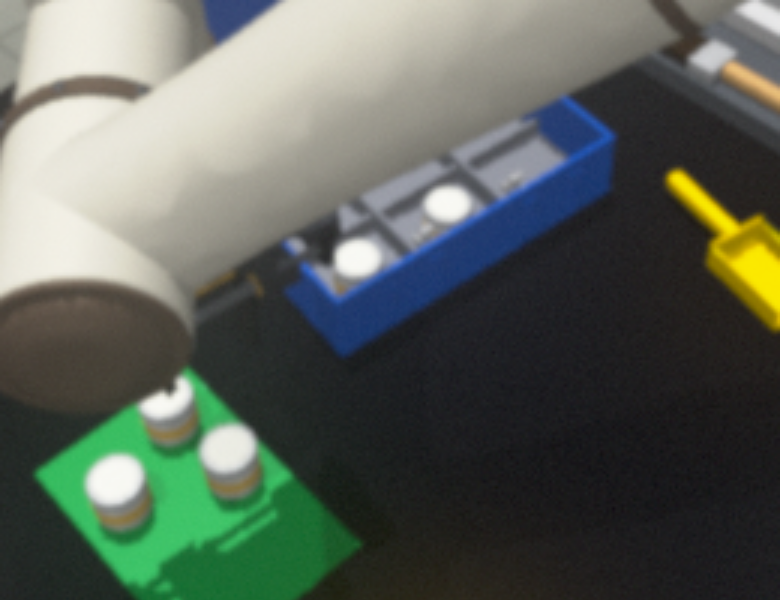

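Tins E (crop 358,258) and D (447,205) stand in their compartments. B, C and A are unmoved. Continuing with C.

```bash
python3 -m creep '[[[0,0,0],[0.001,0.04,0.001],0.25],[[0,0,0],[0.001,0.08,0.001],0.25],[[0,0,0],[0.001,0.115,0.001],0.25],[[0,0,0],[0.001,0.135,0.001],0.25],[[0,0,0],[0.001,0.135,0.001],0.25],[[0,0,0],[0.001,0.135,0.001],-1],[[0,0,0],[0.001,0.135,0.001],-1],[[0,0,0],[0.001,0.135,0.001],-1],[[0,0,0],[0.001,0.135,0.001],-1],[[0,0,0],[0.001,0.135,0.001],-1],[[0,0,0],[0.001,0.135,0.001],-1]]' 25; python3 -m creep '[[[0,0,0],[0,-0.04,0],-1],[[0,0,0],[0,-0.08,0],-1],[[0,0,0],[0,-0.115,0],-1],[[0,0,0],[0,-0.135,0],-1],[[0,0,0],[-0.2,-0.135,-0.05],-1],[[0,0,0],[-0.2,-0.135,-0.05],-1],[[0,0,0],[-0.2,-0.135,-0.05],-1],[[0,0,0],[-0.2,-0.135,-0.05],-1],[[0,0,0],[-0.2,-0.135,-0.05],-1]]';  python3 -m creep '[[[0,0,0],[-0.168,0,-0.042],-1],[[0,0,0],[-0.168,0,-0.042],-1],[[0,0,0],[-0.168,0,-0.042],-1],[[0,0,0],[-0.168,0,-0.042],-1],[[0,0,0],[-0.168,0,-0.042],-1],[[0,0,0],[-0.168,0,-0.042],-1]]'; python3 -c "
from h import *
plan((cw(-.044,-.095,.020),79.2))"
```

```text
time_s: 30.65
position: [0.4847, 0.3023, 0.0175]
orientation: [[0.19, 0.002, -0.982], [0.982, 0.002, 0.19], [0.002, -1.0, -0.002]]
ft_force: [0.9, -2.6, 6.8]
finger_gap: 0.476
time_s: 31.4
position: [0.4937, 0.0941, 0.1509]
orientation: [[0.19, -0.001, -0.982], [0.982, 0.0, 0.19], [0.0, -1.0, 0.001]]
ft_force: [0.8, 0.1, -1.1]
finger_gap: 0.478
time_s: 31.9
position: [0.5031, -0.0793, 0.1506]
orientation: [[0.195, -0.001, -0.981], [0.981, -0.0, 0.195], [-0.0, -1.0, 0.001]]
ft_force: [0.7, 0.0, -0.4]
finger_gap: 0.474
t 31.9 pos [ 0.5031 -0.0793  0.1506] a 78.72644600229458 gap 41.22579732444394 F [ 0.7017  0.0331 -0.3543]
turn [-0.07 -0.47 -0.02] shift [ 0.0014  0.1306 -0.0007]
```

Then on to B (offset 0.445, 0, 0.0625).

```bash
python3 -m creep '[[[0,0,0],[0.001,0.035,0],-1],[[0,0,0],[0.001,0.07,0],-1],[[0,0,0],[0.001,0.1,0],-1],[[0,0,0],[0.001,0.12,0],-1],[[0,0,0],[0.001,0.131,0],-1],[[0,0,0],[0.001,0.131,0],-1],[[0,0,0],[0.001,0.131,0],-1],[[0,0,0],[0.001,0.131,0],0.18],[[0,0,0],[0.001,0.131,0],0.18],[[0,0,0],[0.001,0.131,0],0.18],[[0,0,0],[0.001,0.131,0],0.18]]'; python3 -m creep '[[[0,0,0],[0,-0.04,0],0.18],[[0,0,0],[0,-0.08,0],0.2],[[0,0,0],[0,-0.115,0],0.25],[[0,0,0],[0,-0.131,0],0.25],[[0,0,0],[0.225,-0.131,0.03],0.25],[[0,0,0],[0.225,-0.131,0.03],0.25],[[0,0,0],[0.225,-0.131,0.03],0.25],[[0,0,0],[0.225,-0.131,0.03],0.25],[[0,0,0],[0.225,-0.131,0.03],0.25],[[0,0,0],[0.225,-0.131,0.03],0.25]]'; python3 -m creep '[[[0,0,0],[0.22,0,0.0325],0.25],[[0,0,0],[0.22,0,0.0325],0.25],[[0,0,0],[0.22,0,0.0325],0.25],[[0,0,0],[0.22,0,0.0325],0.25],[[0,0,0],[0.22,0,0.0325],0.25],[[0,0,0],[0.22,0,0.0325],0.25],[[0,0,0],[0.22,0,0.0325],0.25],[[0,0,0],[0.22,0,0.0325],0.25]]'; python3 -c "
from h import *
plan(([.526,.372,.015],79.2))
shot('side','s7')
im=cv2.imread('pics/s7_raw.png'); c=cam('s7')
hsv=cv2.cvtColor(im,cv2.COLOR_BGR2HSV); m=((hsv[...,1]<60)&(hsv[...,2]>150)).astype(np.uint8)
n,l,st,ce=cv2.connectedComponentsWithStats(m)
for i in range(1,n):
    if 40<st[i,4]<800 and ce[i,0]<340 and ce[i,1]>150: print(ce[i].round(1),st[i,4],back(c,*ce[i],.041)[:2])
for s in [(.095),0,-.095]: print(proj(c,cw(-.044,s,.043)))"
```

```text
time_s: 32.82
position: [0.5041, -0.0759, 0.02]
orientation: [[0.19, 0.0, -0.982], [0.982, -0.0, 0.19], [-0.0, -1.0, -0.0]]
ft_force: [-0.7, 0.0, -0.4]
finger_gap: 0.58
time_s: 33.65
position: [0.5178, 0.1546, 0.151]
orientation: [[0.188, 0.001, -0.982], [0.982, 0.001, 0.188], [0.001, -1.0, -0.001]]
ft_force: [1.0, -0.9, -0.3]
finger_gap: 0.626
time_s: 34.32
position: [0.5269, 0.3728, 0.1497]
orientation: [[0.19, -0.002, -0.982], [0.982, -0.001, 0.19], [-0.002, -1.0, 0.002]]
ft_force: [0.2, -0.4, -0.1]
finger_gap: 0.626
t 34.3167 pos [0.5269 0.3728 0.1497] a 79.05984968124899 gap 54.43680025021706 F [ 0.2063 -0.353  -0.0703]
turn [-0.11 -0.14 -0.1 ] shift [-0.0007  0.1347  0.0004]
[154.9 152.7] 301 [1.039  0.0156]
[147.5 170.5] 295 [0.9851 0.0843]
[290.1 210.2] 154 [ 0.5504 -0.064 ]
[303.1 218.7] 238 [ 0.5033 -0.0618]
[ 21.8 230.2] 555 [1.0371 0.4481]
[263.5 225.8] 169 [0.5659 0.0256]
[275.5 235.1] 273 [0.5202 0.0295]
[ 35.5 242.2] 437 [0.9695 0.4452]
[236.6 241.1] 167 [0.5817 0.1089]
[248.5 251.2] 253 [0.5357 0.1129]
[184.4 296.9] 224 [0.5526 0.3044]
[167.8 324.7] 262 [0.5249 0.374 ]
[248.5776 248.8476]
[278.7091 231.1862]
[306.7396 214.7562]
```

```bash
python3 -m creep '[[[0,0,0],[0,0.04,0.001],0.25],[[0,0,0],[0,0.08,0.001],0.25],[[0,0,0],[0,0.115,0.001],0.25],[[0,0,0],[0,0.135,0.001],0.25],[[0,0,0],[0,0.135,0.001],0.25],[[0,0,0],[0,0.135,0.001],-1],[[0,0,0],[0,0.135,0.001],-1],[[0,0,0],[0,0.135,0.001],-1],[[0,0,0],[0,0.135,0.001],-1],[[0,0,0],[0,0.135,0.001],-1],[[0,0,0],[0,0.135,0.001],-1]]' 25; python3 -m creep '[[[0,0,0],[0,-0.04,0],-1],[[0,0,0],[0,-0.08,0],-1],[[0,0,0],[0,-0.115,0],-1],[[0,0,0],[0,-0.135,0],-1],[[0,0,0],[-0.18,-0.135,-0.075],-1],[[0,0,0],[-0.18,-0.135,-0.075],-1],[[0,0,0],[-0.18,-0.135,-0.075],-1],[[0,0,0],[-0.18,-0.135,-0.075],-1],[[0,0,0],[-0.18,-0.135,-0.075],-1]]';  python3 -m creep '[[[0,0,0],[-0.17,0,-0.074],-1],[[0,0,0],[-0.17,0,-0.074],-1],[[0,0,0],[-0.17,0,-0.074],-1],[[0,0,0],[-0.17,0,-0.074],-1],[[0,0,0],[-0.17,0,-0.074],-1],[[0,0,0],[-0.17,0,-0.074],-1],[[0,0,0],[-0.17,0,-0.074],-1]]'; python3 -c "
from h import *
plan((cw(.042,0,.020),79.2))"
```

```text
time_s: 35.28
position: [0.5276, 0.3734, 0.0179]
orientation: [[0.19, 0.002, -0.982], [0.982, 0.002, 0.19], [0.002, -1.0, -0.002]]
ft_force: [0.6, -2.1, 6.6]
finger_gap: 0.48
time_s: 36.03
position: [0.5653, 0.179, 0.1508]
orientation: [[0.192, -0.001, -0.981], [0.981, -0.0, 0.192], [-0.0, -1.0, 0.001]]
ft_force: [-0.8, 0.1, -2.1]
finger_gap: 0.478
time_s: 36.62
position: [0.6058, -0.0001, 0.1504]
orientation: [[0.193, -0.001, -0.981], [0.981, 0.0, 0.193], [-0.0, -1.0, 0.001]]
ft_force: [-0.5, 0.3, -1.6]
finger_gap: 0.472
t 36.6167 pos [ 0.6058 -0.0001  0.1504] a 78.85632627916836 gap 41.10163106128811 F [-0.4696  0.3296 -1.5603]
turn [-0.06 -0.34 -0.01] shift [-0.0006  0.1304 -0.0007]
```

Place B, go to A (0.2865, 0, 0.1087).

```bash
python3 -m creep '[[[0,0,0],[0,0.035,0],-1],[[0,0,0],[0,0.07,0],-1],[[0,0,0],[0,0.1,0],-1],[[0,0,0],[0,0.12,0],-1],[[0,0,0],[0,0.131,0],-1],[[0,0,0],[0,0.131,0],-1],[[0,0,0],[0,0.131,0],-1],[[0,0,0],[0,0.131,0],0.18],[[0,0,0],[0,0.131,0],0.18],[[0,0,0],[0,0.131,0],0.18],[[0,0,0],[0,0.131,0],0.18]]'; python3 -m creep '[[[0,0,0],[0,-0.04,0],0.18],[[0,0,0],[0,-0.08,0],0.2],[[0,0,0],[0,-0.115,0],0.25],[[0,0,0],[0,-0.131,0],0.25],[[0,0,0],[0.144,-0.131,0.054],0.25],[[0,0,0],[0.144,-0.131,0.054],0.25],[[0,0,0],[0.144,-0.131,0.054],0.25],[[0,0,0],[0.144,-0.131,0.054],0.25]]'; python3 -m creep '[[[0,0,0],[0.1425,0,0.0547],0.25],[[0,0,0],[0.1425,0,0.0547],0.25],[[0,0,0],[0.1425,0,0.0547],0.25],[[0,0,0],[0.1425,0,0.0547],0.25],[[0,0,0],[0.1425,0,0.0547],0.25],[[0,0,0],[0.1425,0,0.0547],0.25]]'; python3 -c "
from h import *
plan(([.5532,.3015,.015],79.2))
shot('side','s8')
im=cv2.imread('pics/s8_raw.png'); c=cam('s8')
hsv=cv2.cvtColor(im,cv2.COLOR_BGR2HSV); m=((hsv[...,1]<60)&(hsv[...,2]>150)).astype(np.uint8)
n,l,st,ce=cv2.connectedComponentsWithStats(m)
for i in range(1,n):
    if 40<st[i,4]<800 and 160<ce[i,0]<340 and ce[i,1]>180: print(ce[i].round(1),st[i,4],back(c,*ce[i],.042)[:2])
"
```

```text
time_s: 37.53
position: [0.6062, 0.001, 0.02]
orientation: [[0.191, 0.0, -0.982], [0.982, -0.0, 0.191], [-0.0, -1.0, -0.0]]
ft_force: [0.1, -0.8, 0.0]
finger_gap: 0.579
time_s: 38.2
position: [0.5799, 0.155, 0.151]
orientation: [[0.19, 0.0, -0.982], [0.982, 0.001, 0.19], [0.001, -1.0, 0.0]]
ft_force: [0.3, -0.5, 0.5]
finger_gap: 0.623
time_s: 38.7
position: [0.5533, 0.3043, 0.1501]
orientation: [[0.188, -0.001, -0.982], [0.982, -0.001, 0.188], [-0.001, -1.0, 0.001]]
ft_force: [-1.0, -0.6, -2.0]
finger_gap: 0.628
t 38.7 pos [0.5533 0.3043 0.1501] a 79.15579441560065 gap 54.677056429627356 F [-1.02   -0.5519 -2.0392]
turn [-0.07 -0.04 -0.05] shift [-0.0026  0.1351 -0.0006]
[290.5 209.5] 168 [ 0.5505 -0.066 ]
[258.9 214.6] 142 [0.6025 0.0039]
[303.  218.8] 238 [ 0.5028 -0.0608]
[272.  221.6] 45 [0.5585 0.0002]
[275.4 235.2] 277 [0.5197 0.0303]
[236.5 241.1] 165 [0.5812 0.1096]
[249.9 250.5] 221 [0.534  0.1098]
[184.5 296.9] 222 [0.5518 0.3045]
```

```bash
python3 -m creep '[[[0,0,0],[-0.001,0.04,0],0.25],[[0,0,0],[-0.001,0.08,0],0.25],[[0,0,0],[-0.001,0.115,0],0.25],[[0,0,0],[-0.001,0.135,0],0.25],[[0,0,0],[-0.001,0.135,0],0.25],[[0,0,0],[-0.001,0.135,0],-1],[[0,0,0],[-0.001,0.135,0],-1],[[0,0,0],[-0.001,0.135,0],-1],[[0,0,0],[-0.001,0.135,0],-1],[[0,0,0],[-0.001,0.135,0],-1],[[0,0,0],[-0.001,0.135,0],-1]]' 25; python3 -m creep '[[[0,0,0],[0,-0.04,0],-1],[[0,0,0],[0,-0.08,0],-1],[[0,0,0],[0,-0.115,0],-1],[[0,0,0],[0,-0.135,0],-1],[[0,0,0],[-0.191,-0.135,-0.108],-1],[[0,0,0],[-0.191,-0.135,-0.108],-1],[[0,0,0],[-0.191,-0.135,-0.108],-1],[[0,0,0],[-0.191,-0.135,-0.108],-1],[[0,0,0],[-0.191,-0.135,-0.108],-1],[[0,0,0],[-0.191,-0.135,-0.108],-1],[[0,0,0],[-0.191,-0.135,-0.108],-1],[[0,0,0],[-0.191,-0.135,-0.108],-1]]'; python3 -c "
from h import *
plan((cw(.042,.095,.020),79.2))"
```

```text
time_s: 39.67
position: [0.555, 0.3024, 0.0177]
orientation: [[0.19, 0.003, -0.982], [0.982, 0.002, 0.19], [0.002, -1.0, -0.002]]
ft_force: [0.9, -2.1, 6.8]
finger_gap: 0.477
time_s: 40.67
position: [0.6231, 0.0933, 0.1501]
orientation: [[0.193, -0.002, -0.981], [0.981, -0.0, 0.193], [-0.0, -1.0, 0.002]]
ft_force: [0.5, 1.2, -0.5]
finger_gap: 0.475
t 40.6667 pos [0.6231 0.0933 0.1501] a 78.8986455491295 gap 41.354308320117454 F [ 0.5327  1.2207 -0.4874]
turn [-0.09 -0.3  -0.02] shift [-0.0006  0.1301 -0.0014]
```

```bash
python3 -m creep '[[[0,0,0],[0,0.035,-0.001],-1],[[0,0,0],[0,0.07,-0.001],-1],[[0,0,0],[0,0.1,-0.001],-1],[[0,0,0],[0,0.12,-0.001],-1],[[0,0,0],[0,0.1305,-0.001],-1],[[0,0,0],[0,0.1305,-0.001],-1],[[0,0,0],[0,0.1305,-0.001],-1],[[0,0,0],[0,0.1305,-0.001],0.18],[[0,0,0],[0,0.1305,-0.001],0.18],[[0,0,0],[0,0.1305,-0.001],0.18],[[0,0,0],[0,0.1305,-0.001],0.18]]'; python3 -m creep '[[[0,0,0],[0,-0.04,0],0.18],[[0,0,0],[0,-0.08,0],0.18],[[0,0,0],[0,-0.12,0],0.18],[[0,0,0],[0,-0.16,0],0.18],[[0,0,0],[0,-0.16,0.2],0.18],[[0,0,0],[0,-0.16,0.2],0.18],[[0,0,0],[0,-0.16,0.2],0.18],[[0,0,0],[0,-0.16,0.2],0.18],[[0,0,0],[0,-0.16,0.2],0.18],[[0,0,0],[0,-0.16,0.2],0.18]]';  python3 -m creep '[[[0,0,0],[-0.38,0,0],0.18],[[0,0,0],[-0.38,0,0],0.18],[[0,0,0],[-0.38,0,0],0.18],[[0,0,0],[-0.38,0,0],0.18],[[0,0,0],[-0.38,0,0],0.18],[[0,0,0],[-0.38,0,0],0.18],[[0,0,0],[-0.38,0,0],0.18],[[0,0,0],[-0.38,0,0],0.18],[[0,0,0],[-0.38,0,0],0.18],[[0,0,0],[-0.38,0,0],0.18],[[0,0,0],[-0.38,0,0],0.18]]'; python3 -c "
from h import *
plan(); shot('top','t6',(110,120,400,310),2.7)"
```

```text
time_s: 41.58
position: [0.6244, 0.0938, 0.0204]
orientation: [[0.191, -0.0, -0.982], [0.982, -0.0, 0.191], [-0.0, -1.0, 0.0]]
ft_force: [-0.1, 0.0, 0.4]
finger_gap: 0.584
time_s: 42.42
position: [0.4224, 0.1309, 0.1802]
orientation: [[0.189, -0.003, -0.982], [0.982, -0.0, 0.189], [-0.001, -1.0, 0.003]]
ft_force: [0.7, 0.3, 0.3]
finger_gap: 0.589
time_s: 43.33
position: [0.3548, -0.2436, 0.1803]
orientation: [[0.196, -0.001, -0.981], [0.981, -0.001, 0.196], [-0.001, -1.0, 0.001]]
ft_force: [0.1, -0.8, 0.2]
finger_gap: 0.595
t 43.3333 pos [ 0.3548 -0.2436  0.1803] a 78.66770752888877 gap 51.73235836808714 F [ 0.0694 -0.8362  0.173 ]
```

View pics/t6.png

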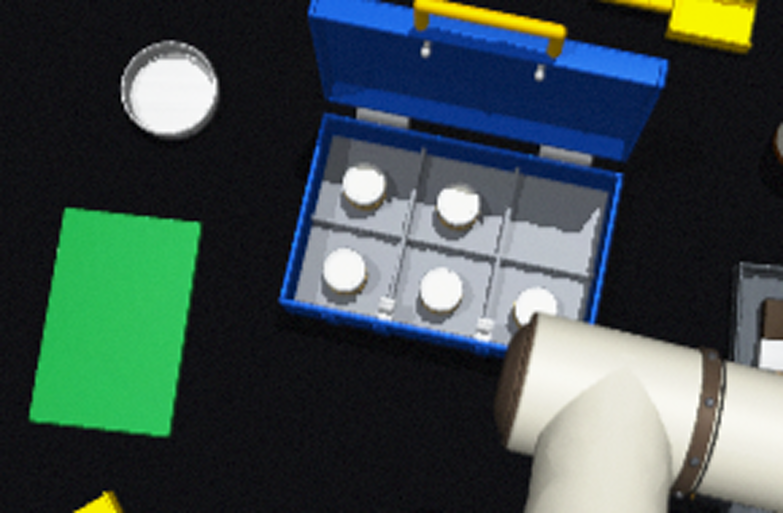

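All five tins stand upright in separate compartments, at crop (363,187), (458,205), (344,270), (440,290) and (535,308). The lid is open. Next is the bar, crop ends (420,15) and (562,45).

```bash
python3 -c "
from h import *
c=cam('t6'); print([back(c,110+u/2.7,120+v/2.7,.302) for u,v in[(420,12),(562,40)]], cw(.1335,0,.302))
plan(([.45,-.15,.35],169.2),([.692,-.017,.35],169.2),([.692,-.017,.285],169.2))"
```

```text
[array([0.7005, 0.0368, 0.302 ]), array([ 0.6799, -0.0746,  0.302 ])] [ 0.6961 -0.018   0.302 ]
t 43.3833 pos [ 0.3551 -0.2422  0.1803] a 78.80471671542362 gap 51.32432638661125 F [ 0.4609  0.7702 -0.0316]
turn [ -0.07 -90.4    0.01] shift [ 0.1088 -0.1698 -0.0751]
turn [0. 0. 0.] shift [-0.2128  0.     -0.176 ]
turn [0. 0. 0.] shift [0.    0.065 0.   ]
```

```bash
python3 -m creep '[[[0,-90.4,0],[0.109,-0.17,-0.075],-0.2],[[0,-90.4,0],[0.109,-0.17,-0.075],-0.2],[[0,-90.4,0],[0.109,-0.17,-0.075],-0.2],[[0,-90.4,0],[0.109,-0.17,-0.075],-0.2],[[0,-90.4,0],[0.109,-0.17,-0.075],-0.2],[[0,-90.4,0],[0.109,-0.17,-0.075],-0.2],[[0,-90.4,0],[0.109,-0.17,-0.075],-0.2],[[0,-90.4,0],[0.109,-0.17,-0.075],-0.2],[[0,-90.4,0],[0.109,-0.17,-0.075],-0.2],[[0,-90.4,0],[0.109,-0.17,-0.075],-0.2],[[0,-90.4,0],[0.109,-0.17,-0.075],-0.2],[[0,-90.4,0],[0.109,-0.17,-0.075],-0.2]]'; python3 -c "
from h import *
plan(([.692,-.017,.35],169.2),([.692,-.017,.285],169.2))"
```

```text
time_s: 44.38
position: [0.4502, -0.1465, 0.3503]
orientation: [[-0.968, -0.001, -0.25], [0.25, -0.0, -0.968], [0.001, -1.0, 0.0]]
ft_force: [0.4, 0.3, 0.0]
finger_gap: 0.402
t 44.3833 pos [ 0.4502 -0.1465  0.3503] a 165.50010201491497 gap 34.997330111735515 F [0.3777 0.2644 0.0416]
turn [-0.02 -3.7   0.04] shift [-0.2016  0.0001 -0.1859]
turn [0. 0. 0.] shift [0.    0.065 0.   ]
```

```bash
python3 -m creep '[[[0,-3.7,0],[-0.2016,0,-0.186],-0.2],[[0,-3.7,0],[-0.2016,0,-0.186],-0.2],[[0,-3.7,0],[-0.2016,0,-0.186],-0.2],[[0,-3.7,0],[-0.2016,0,-0.186],-0.2],[[0,-3.7,0],[-0.2016,0,-0.186],-0.2],[[0,-3.7,0],[-0.2016,0,-0.186],-0.2],[[0,-3.7,0],[-0.2016,0,-0.186],-0.2],[[0,-3.7,0],[-0.2016,0,-0.186],-0.2],[[0,-3.7,0],[-0.2016,0,-0.186],-0.2]]'; python3 -c "
from h import *
plan(([.692,-.017,.285],169.2))"; python3 -m creep '[[[0,0,0],[0,0.02,0],-0.2],[[0,0,0],[0,0.045,0],-0.2],[[0,0,0],[0,0.065,0],-0.2],[[0,0,0],[0,0.065,0],-0.2],[[0,0,0],[0,0.065,0],-0.2]]'; python3 -c "
from h import *
plan(([.692,-.017,.285],169.2)); shot('side','s9')"
```

```text
time_s: 45.13
position: [0.6936, -0.0179, 0.3477]
orientation: [[-0.981, -0.004, -0.193], [0.193, -0.001, -0.981], [0.004, -1.0, 0.002]]
ft_force: [-0.2, -0.5, -0.5]
finger_gap: 0.399
t 45.1333 pos [ 0.6936 -0.0179  0.3477] a 168.87979515432886 gap 34.73746781426863 F [-0.2049 -0.4911 -0.4965]
turn [-0.09 -0.32  0.23] shift [ 0.0015  0.0627 -0.0006]
time_s: 45.55
position: [0.6919, -0.021, 0.2853]
orientation: [[-0.981, -0.002, -0.196], [0.196, -0.001, -0.981], [0.002, -1.0, 0.002]]
ft_force: [0.6, -0.8, 0.5]
finger_gap: 0.397
t 45.55 pos [ 0.6919 -0.021   0.2853] a 168.70027877917292 gap 34.569700633076614 F [ 0.619  -0.7901  0.457 ]
turn [-0.1  -0.5   0.11] shift [ 0.0007  0.0003 -0.0039]
```

```bash
python3 -m creep '[[[0,0,0],[0,0,0],-1],[[0,0,0],[0,0,0],-1],[[0,0,0],[0,0,0],-1],[[0,0,0],[0,0,0],-1],[[0,0,0],[0,0,0],-1],[[0,0,0],[0,0,0],-1],[[0,0,0],[0,0,0],-1],[[0,0,0],[0,0,0],-1],[[0,0,0],[0,0,0],-1],[[0,0,0],[0,0,0],-1]]' 30; python3 -c "
from h import *
plan(([.692,-.017,.285],169.2))"
```

```text
time_s: 46.43
position: [0.6935, -0.0214, 0.2856]
orientation: [[-0.98, 0.001, -0.197], [0.197, -0.001, -0.98], [-0.001, -1.0, 0.001]]
ft_force: [1.8, 1.3, 4.5]
finger_gap: 0.124
t 46.4333 pos [ 0.6935 -0.0214  0.2856] a 168.65529868967403 gap 10.765663751271052 F [1.8048 1.3033 4.4785]
turn [-0.03 -0.54 -0.04] shift [ 0.0023  0.0006 -0.004 ]
```

```bash
python3 -m creep '[[[0,0,0],[0.0166,-0.001,0],-1],[[0,0,0],[0.0328,-0.0016,0],-1],[[0,0,0],[0.0562,0,0],-1],[[0,0,0],[0.0792,0.0039,0],-1],[[0,0,0],[0.1018,0.0102,0],-1],[[0,0,0],[0.1236,0.0187,0],-1],[[0,0,0],[0.1445,0.0292,0],-1],[[0,0,0],[0.1643,0.0418,0],-1],[[0,0,0],[0.1826,0.0563,0],-1],[[0,0,0],[0.1994,0.0727,0],-1],[[0,0,0],[0.2146,0.0906,0],-1],[[0,0,0],[0.2278,0.1099,0],-1]]'; python3 -m creep '[[[0,0,0],[0.0113,0.0205,0],-1],[[0,0,0],[0.0204,0.0421,0],-1],[[0,0,0],[0.0274,0.0645,0],-1],[[0,0,0],[0.030,0.0757,0],-1],[[0,0,0],[0.032,0.0874,0],-1],[[0,0,0],[0.032,0.0874,0],-1],[[0,0,0],[0.032,0.0874,0],-1]]'; python3 -c "
from h import *
plan(([.692,-.017,.285],169.2))"
```

```text
time_s: 47.43
position: [0.469, 0.0228, 0.1747]
orientation: [[-0.98, 0.001, -0.197], [0.197, -0.001, -0.98], [-0.001, -1.0, 0.001]]
ft_force: [5.4, -4.9, -3.6]
finger_gap: 0.123
time_s: 48.02
position: [0.4384, 0.0289, 0.087]
orientation: [[-0.981, -0.001, -0.196], [0.196, -0.002, -0.981], [0.001, -1.0, 0.002]]
ft_force: [3.7, -5.4, -1.8]
finger_gap: 0.124
t 48.0167 pos [0.4384 0.0289 0.087 ] a 168.67577091038387 gap 10.788219321670732 F [ 3.7434 -5.4308 -1.8278]
turn [-0.14 -0.52  0.05] shift [-0.2575 -0.1983 -0.0043]
```

```bash
python3 -m creep '[[[0,0,0],[0,0,0],-0.26],[[0,0,0],[0,0,0],-0.26],[[0,0,0],[0,0,0],-0.26],[[0,0,0],[0,0,0],-0.26],[[0,0,0],[0,0,0],-0.26],[[0,0,0],[0,0,0],-0.26],[[0,0,0],[0,-0.03,0],-0.26],[[0,0,0],[0,-0.06,0],-0.26],[[0,0,0],[0,-0.09,0],-1],[[0,0,0],[0,-0.09,0],-1],[[0,0,0],[0,-0.09,0],-1],[[0,0,0],[0,-0.09,0],-1]]'; python3 -m creep '[[[0,0,0],[-0.055,0,0],-1],[[0,0,0],[-0.055,0,0],-1],[[0,0,0],[-0.055,0,0],-1],[[0,0,0],[-0.055,0,0],-1],[[0,0,0],[-0.055,0,0],-1],[[0,0,0],[-0.055,0,0],-1]]'; python3 -c "
from h import *
plan((cw(-.075,0,.115),169.2))"
```

```text
time_s: 49.02
position: [0.4375, 0.0298, 0.1773]
orientation: [[-0.98, -0.002, -0.197], [0.197, -0.0, -0.98], [0.002, -1.0, 0.001]]
ft_force: [-0.2, 0.7, 0.4]
finger_gap: 0.149
time_s: 49.52
position: [0.4908, 0.0189, 0.177]
orientation: [[-0.98, -0.003, -0.197], [0.197, -0.001, -0.98], [0.003, -1.0, 0.002]]
ft_force: [-0.4, -0.4, 0.3]
finger_gap: 0.002
t 49.5167 pos [0.4908 0.0189 0.177 ] a 168.65777423534703 gap 0.14035959848094517 F [-0.3963 -0.4423  0.3085]
turn [-0.09 -0.54  0.16] shift [-0.0002  0.062  -0.0023]
```

Press down in small steps.

```bash
python3 -m creep '[[[0,0,0],[0,0.035,0],-1],[[0,0,0],[0,0.06,0],-1],[[0,0,0],[0,0.068,0],-1],[[0,0,0],[0,0.072,0],-1],[[0,0,0],[0,0.074,0],-1],[[0,0,0],[0,0.074,0],-1]]'; python3 -m creep '[[[0,0,0],[0,0.002,0],-1],[[0,0,0],[0,0.004,0],-1],[[0,0,0],[0,0.006,0],-1]]'; python3 -m creep '[[[0,0,0],[0,0.002,0],-1],[[0,0,0],[0,0.004,0],-1],[[0,0,0],[0,0.004,0],-1]]'
```

```text
time_s: 50.02
position: [0.4925, 0.0191, 0.1047]
orientation: [[-0.981, 0.0, -0.196], [0.196, -0.0, -0.981], [-0.0, -1.0, 0.0]]
ft_force: [0.6, 0.2, -0.4]
finger_gap: 0.004
time_s: 50.27
position: [0.4928, 0.0194, 0.1015]
orientation: [[-0.981, 0.002, -0.196], [0.196, -0.0, -0.981], [-0.002, -1.0, -0.0]]
ft_force: [-7.5, 3.4, 15.3]
finger_gap: 0.005
time_s: 50.52
position: [0.493, 0.0194, 0.0953]
orientation: [[-0.981, 0.002, -0.196], [0.196, 0.0, -0.981], [-0.002, -1.0, -0.001]]
ft_force: [-2.8, 0.9, 6.3]
finger_gap: 0.005
```

```bash
python3 -m creep '[[[0,0,0],[0,0.002,0],-1],[[0,0,0],[0,0.003,0],-1],[[0,0,0],[0,0.003,0],-1],[[0,0,0],[0,0.003,0],-1]]'; python3 -m creep '[[[0,0,0],[0,-0.04,0],-1],[[0,0,0],[0,-0.08,0],-1],[[0,0,0],[0,-0.12,0],-1],[[0,0,0],[0.08,-0.12,0.1],-1],[[0,0,0],[0.08,-0.12,0.16],-1],[[0,0,0],[0.08,-0.12,0.2],-1],[[0,0,0],[0.08,-0.12,0.24],-1],[[0,0,0],[0.08,-0.12,0.28],-1],[[0,0,0],[0.08,-0.12,0.32],-1],[[0,0,0],[0.08,-0.12,0.32],-1],[[0,0,0],[0.08,-0.12,0.32],-1]]'; python3 -c "
from h import *
shot('side','s10'); shot('top','t7')
d=cv2.imread('pics/s10_raw.png')[165:285,190:345]; o=cv2.imread('pics/side0_raw.png')[165:285,190:345]
cv2.imwrite('pics/s10.png',np.vstack([np.hstack([cv2.resize(x,None,fx=2.5,fy=2.5,interpolation=cv2.INTER_CUBIC) for x in(o,d)]),cv2.resize(cv2.imread('pics/t7_raw.png')[130:330,200:465],(775,290)) ]))
plan()"
```

```text
time_s: 50.85
position: [0.4931, 0.0194, 0.0951]
orientation: [[-0.981, 0.002, -0.195], [0.195, -0.0, -0.981], [-0.002, -1.0, -0.0]]
ft_force: [-9.6, 2.7, 25.6]
finger_gap: 0.008
time_s: 51.77
position: [0.3509, -0.2785, 0.2119]
orientation: [[-0.981, 0.002, -0.196], [0.196, -0.002, -0.981], [-0.002, -1.0, 0.001]]
ft_force: [1.7, -0.1, -0.3]
finger_gap: 0.004Traceback (most recent call last):
  File "<string>", line 5, in <module>
    cv2.imwrite('pics/s10.png',np.vstack([np.hstack([cv2.resize(x,None,fx=2.5,fy=2.5,interpolation=cv2.INTER_CUBIC) for x in(o,d)]),cv2.resize(cv2.imread('pics/t7_raw.png')[130:330,200:465],(775,290)) ]))
                               ~~~~~~~~~^^^^^^^^^^^^^^^^^^^^^^^^^^^^^^^^^^^^^^^^^^^^^^^^^^^^^^^^^^^^^^^^^^^^^^^^^^^^^^^^^^^^^^^^^^^^^^^^^^^^^^^^^^^^^^^^^^^^^^^^^^^^^^^^^^^^^^^^^^^^^^^^^^^^^^^^^^^^^^^^^^^
    return _nx.concatenate(arrs, 0, dtype=dtype, casting=casting)
           ~~~~~~~~~~~~~~~^^^^^^^^^^^^^^^^^^^^^^^^^^^^^^^^^^^^^^^
ValueError: all the input array dimensions except for the concatenation axis must match exactly, but along dimension 1, the array at index 0 has size 776 and the array at index 1 has size 775
```

View pics/s10.png

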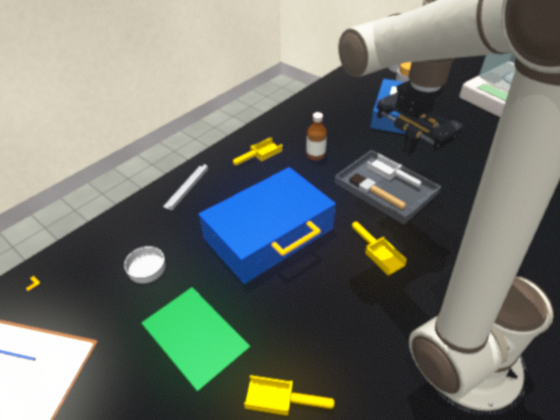

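The full side frame shows the lid down, mat empty, both tools in the tray, and pan and bottle in place. I'll compare the bar's pixels with the shut lid at the start.

```bash
python3 -c "
from h import *
for f in('side0','s10'):
    im=cv2.imread(f'pics/{f}_raw.png')[215:260,265:330]; h=cv2.cvtColor(im,cv2.COLOR_BGR2HSV); m=(h[...,0]>18)&(h[...,0]<35)&(h[...,1]>150)&(h[...,2]>100); print(f,np.argwhere(m).mean(0),m.sum())
c=cam('s10'); print('13.5mm rise at bar =',proj(c,[.4363,.0315,.096])-proj(c,[.4363,.0315,.082]))
plan()"
```

```text
side0 [25.0936 32.5786] 299
s10 [24.9729 32.8271] 295
13.5mm rise at bar = [ 0.1309 -3.8727]
t 51.8667 pos [ 0.3498 -0.2811  0.2113] a 168.15144031944808 gap 0.4800545970180189 F [ 1.3073  0.0514 -0.8481]
```

The bar is back within 0.12 px of its shut position; 0.06 rad open would show about 3.9 px. Arm clear, handing in.

```bash
python3 -c "
from h import *
print(bot.finish_job())"
```

```text
the job is handed in; nothing more can be done
None
```

The job is done and handed in at about 52 s of the 208 s allowed; the hand-in gave no verdict.

**What I did:**
- The scoop went into the tray while the lid was still shut. The first grasp closed too late and missed, and the second held.
- I swung the lid open until it stayed back by itself, then laid the brush in the tray beside the scoop.
- All five tins were set down in separate compartments.
- I guided the lid down by its bar and pressed it home. At 25.6 N the fingertips stopped at about 95 mm, the height of a shut lid's top.

**Last checks:**
- **Lid:** the bar is within 0.12 px of where it was with the lid shut at the start. Resting on the catches would have shown about 3.9 px.
- **Tins:** all five were seen standing upright just before closing. They could not be checked again with the lid shut.
- **Other items:** the scoop and brush lie in the tray, and the bottle and pan look unmoved. The arm was clear of everything.
- **Disagreement:** the side camera put two tins about 12–17 mm from where I had aimed. Both were still well inside their compartments.

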